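Gauge the riser plates and rack them

ROBOT

A 6-joint arm with a two-finger parallel gripper is mounted at the origin on the work surface. World frame = base frame: x ahead of the robot, y to its left, z up, the work surface at z = 0. Lengths are in m, angles in degrees, forces in N, time in s.
With the tool pointing down it reaches from about 0.35 to 0.875 m from the base axis. Payload 4.2 kg.
Tool frame: the origin (TCP) lies at the very end of the fingers, on their centre line; the grasp point (between the pads) lies 19 mm behind it; z points along the fingers, y is the line along which they close (so a half turn about z gives the same grasp; the last joint's range is limited). The gripper opens to 87 mm and grips with 3 to 60 N. Pads are 19 mm wide; open, the fingers measure 117 mm over their backs; the gripper's body (75 mm by 190 mm) begins 51 mm behind the grasp point.
Start: joints at [-52.391, 22.042, 0.453, 0, -68.411, -14.817], TCP at [0.242, -0.576, 0.223] pointing down, gripper open.
Joint ranges: [-179.83, 179.83], [-69.29, 118.12], [-61.27, 80.66], [-181.25, 117.63], [-171.15, -9.14], [-177.46, 177.46]. Speed limits (degrees/s): [159.86, 159.86, 180, 180, 180, 180].

INTERFACE

Orientations are given as a 3x3 rotation matrix whose columns are the frame's x, y, z axes.
In Python, from station import r gives the robot as it stands.
- The arm moves only by the tool jog_arm, never from a script. Its argument "plan" is text: rows parted by semicolons, each of 7 numbers parted by spaces: the shift along the tool's x, y, z normalised to -1 to 1, where 1 is 0.025 m, then the turn, a rotation vector about the tool's x, y, z normalised to -1 to 1, where 1 is 8 degrees, then the closure, from -1 (fully open) to 1 (shut). A call has exactly 10 rows; each row shifts and turns the commanded pose from where the row before left it, along the tool's axes as they then stand; what a row does not reach is not made up. A row lasts 1/10 s, in which the tool goes at most 50 mm and 8.59 degrees, less where a joint would pass 70% of its speed; a pose out of reach is approached as far as the arm can. A call with a number of a shift or a turn outside -1 to 1 is refused whole. A call with a gripper value outside its range is refused whole. The fingers move at their own pace and stop on an object; the grip force is fixed at half the most. Time passes only in rows, so rows that do not move let the fingers close, or fill a call up. It gives the time, the measured TCP pose, the force, the opening and the grip force at its end, in the units of the state.
- r.sense(): the state, without advancing time (a new reading comes with each control period).
- r.capture(name): name is "scene" or "top" or "wrist"; returns (picture, depth): 384x512x3 uint8, red, green, blue; 384x512 float32, m along the optical axis (not along the pixel's ray), 0 where there is no reading.
- r.get_calibration(name): a dict with "mtx" (3x3 intrinsics, pixels), "extrinsics" (4x4, takes a point from camera to world coordinates). Camera axes: x right, y up, looking along -z (the intrinsics and any distortion apply to the point x, -y, -z); pixel columns grow to the right and rows downward; lengths in m; the calibration is good to about 2 mm. A picture is of the moment at which its call begins: read the wrist's pose just before it. get_calibration takes no time and is no camera call; for the wrist camera it gives the pose at the moment of the call.
- r.finish_job(): hands the job in; it is judged then, once.
The state is a dict: "time_s": time; "joints": joint angles; "joint_velocities": joint speeds; "effort": joint torques, N m; "tcp_pos": TCP position; "ee_rot": TCP orientation; "wrist_force": force on the tool from outside, world axes, zero at the start; "moment": the same for the moment, N m; "gripper_width": opening from 0.0 (shut) to 1.0 (fully open); "gripper_force": force on a finger pad.
Only numpy, scipy, OpenCV 4.12 (cv2) and the standard library are available. Lean on these libraries where they do the work, as an engineer would, in place of code of your own. Each camera call takes 0.05 s, during which the arm holds its last target. There are 200 camera calls.

TASK

First check the comparator's zero: press its knob down until the foot rests on the bare granite, and let it spring back. Then check the riser plates (the long bars with an eye) one at a time, thinnest first: lay the plate flat on the comparator's granite base with its solid end under the foot, press the knob down until the foot rests firmly on the plate so that the gauge reads its thickness, and let it spring back up; and thread that plate's eye over any free post of the rack so that it lies flat on the deck, before you fetch the next; two or three plates are there. Leave the other things on the bench where they are.

Things in the scene. Friction and masses are not known exactly. Their poses are not given: they have to be found in the camera images.
- plate_thin: thinnest riser plate (may be absent): plain aluminium bar 180 long (x) x 36 wide (y) x 14 mm thick (z), about 200 g, solid but for one 24 mm round through-hole (the eye) centred 66 mm from its middle towards its -x end. Starts flat on the table at the robot's left, eye end towards the robot. Origin: centre of the underside, z up. Either face may be up.
- eye_thin (a point): centre of the eye of plate_thin, at mid-thickness (7 mm above the underside)
- plate_mid: middle riser plate (may be absent): plain aluminium bar 180 long (x) x 40 wide (y) x 20 mm thick (z), about 280 g, solid but for one 24 mm round through-hole (the eye) centred 66 mm from its middle towards its -x end. Starts flat on the table at the robot's left, eye end towards the robot. Origin: centre of the underside, z up. Either face may be up.
- eye_mid (a point): centre of the eye of plate_mid, at mid-thickness (10 mm above the underside)
- plate_thick: thickest riser plate (may be absent): plain aluminium bar 180 long (x) x 44 wide (y) x 28 mm thick (z), about 360 g, solid but for one 24 mm round through-hole (the eye) centred 66 mm from its middle towards its -x end. Starts flat on the table at the robot's left, eye end towards the robot. Origin: centre of the underside, z up. Either face may be up.
- eye_thick (a point): centre of the eye of plate_thick, at mid-thickness (14 mm above the underside)
- gauge_stand: fixed comparator: granite base 270 (x) x 110 (y) mm, flat top 30 mm above the table; 28 mm column, 230 mm high, at x = +113 with an arm (115 to 135 mm high, 34 wide) out to x = +35 mm. Stem and foot are at x = +50, y = 0. A plate laid along x with its middle at x = -22 mm, eye to -x, has its solid end under the foot, clear of the column. Origin: centre of the underside; -x faces the robot
- foot (a point): flat steel foot, 16 mm diameter, 10 mm high, at the lower end of the gauge stem; this point: centre of its lower face, which touches the part. Raised, it is 60 mm above the granite.
- knob_top (a point): centre of the top of the black knob (30 mm diameter) on the gauge stem, always 125 mm above the foot's lower face; push it straight down with closed fingers to lower the foot
- gauge (a joint): height of the foot's lower face above the granite, m: 0.06 when up, 0 on bare granite, the thickness of the part when pressed on it. A spring (about 1 N at the top, 5 N at the bottom) lifts it back to 0.06 when let go.
- rack: fixed black kitting rack: deck 210 (x) x 220 (y) mm, its top 15 mm above the table, with three upright steel posts in a row along y, at x = -66 mm, y = +80, 0, -80 mm. A plate with its eye on a post and lying along the rack's x lies wholly on the deck. Origin: centre of the underside; -x side (the posts' side) faces the robot.
- post0 (a point): foot of a rack post, on the deck's top (y = 80 mm in the rack): steel post 14 mm diameter, 45 mm high above the deck, the top 10 mm tapered
- post1 (a point): foot of a rack post, on the deck's top (y = 0 mm in the rack): steel post 14 mm diameter, 45 mm high above the deck, the top 10 mm tapered
- post2 (a point): foot of a rack post, on the deck's top (y = -80 mm in the rack): steel post 14 mm diameter, 45 mm high above the deck, the top 10 mm tapered
- cartridge: amber bottle, 40 mm diameter, 130 high; bystander, leave alone
- jar: clear jar, 70 mm diameter, 70 high; bystander, leave alone
- driver: screwdriver lying down, under 35 mm high; bystander, leave alone
- pendant: black hand pendant 190 x 75 x 30 mm lying down; bystander, leave alone
- cup: white cup, 60 mm diameter, 80 high; bystander, leave alone
- blank: bare aluminium bar 120 x 35 x 25 mm without a hole, not one of the plates; bystander, leave alone
- can: metal can, 50 mm diameter, 90 high; bystander, leave alone
Things that resemble listed ones, but are neither listed nor needed, are in the scene too. What is shaped like the plate_thin but brown is not meant.

How it is judged (in metres and radians):
On the way, in this order (a step that is already met when the one before it is completed fails the run):
1. zero check: the gauge foot is pressed down to the bare granite (value of joint gauge below 0.002 m), for 0.2 s.
2. the gauge foot rests on the thinnest plate, which lies flat on the granite (each within 2 mm), so that the gauge reads its thickness ((z of foot in the frame of eye_thin between 0.005 and 0.009 m or z of foot in the frame of eye_thin between -0.009 and -0.005 m) and z of eye_thin in the frame of gauge_stand between 0.035 and 0.039 m and contact force between gauge and plate_thin above 0.5 N and angle between the z axis of plate_thin and the z axis of gauge_stand, either way round below 0.06 rad), for 0.2 s.
3. the thinnest plate lies flat on the rack with its eye over a post ((horizontal distance between eye_thin and post0 below 0.008 m or horizontal distance between eye_thin and post1 below 0.008 m or horizontal distance between eye_thin and post2 below 0.008 m) and z of eye_thin in the frame of rack between 0.019 and 0.025 m and angle between the z axis of plate_thin and the z axis of rack, either way round below 0.06 rad), for 0.2 s.
4. the gauge foot rests on the middle plate, which lies flat on the granite (each within 2 mm), so that the gauge reads its thickness ((z of foot in the frame of eye_mid between 0.008 and 0.012 m or z of foot in the frame of eye_mid between -0.012 and -0.008 m) and z of eye_mid in the frame of gauge_stand between 0.038 and 0.042 m and contact force between gauge and plate_mid above 0.5 N and angle between the z axis of plate_mid and the z axis of gauge_stand, either way round below 0.06 rad), for 0.2 s.
5. the middle plate lies flat on the rack with its eye over a post ((horizontal distance between eye_mid and post0 below 0.008 m or horizontal distance between eye_mid and post1 below 0.008 m or horizontal distance between eye_mid and post2 below 0.008 m) and z of eye_mid in the frame of rack between 0.022 and 0.028 m and angle between the z axis of plate_mid and the z axis of rack, either way round below 0.06 rad), for 0.2 s.
6. the gauge foot rests on the thickest plate, which lies flat on the granite (each within 2 mm), so that the gauge reads its thickness ((z of foot in the frame of eye_thick between 0.012 and 0.016 m or z of foot in the frame of eye_thick between -0.016 and -0.012 m) and z of eye_thick in the frame of gauge_stand between 0.042 and 0.046 m and contact force between gauge and plate_thick above 0.5 N and angle between the z axis of plate_thick and the z axis of gauge_stand, either way round below 0.06 rad), for 0.2 s.
7. the thickest plate lies flat on the rack with its eye over a post ((horizontal distance between eye_thick and post0 below 0.008 m or horizontal distance between eye_thick and post1 below 0.008 m or horizontal distance between eye_thick and post2 below 0.008 m) and z of eye_thick in the frame of rack between 0.026 and 0.032 m and angle between the z axis of plate_thick and the z axis of rack, either way round below 0.06 rad), for 0.2 s.
At the end, for the whole second after the job is handed in: Every plate present lies flat (within 0.06 rad) on the rack's deck (within 3 mm), its eye over a post of its own (within 8 mm), released and at rest; the gauge is up again (reads over 0.055) (all of step 3 and all of step 5 and all of step 7 and linear speed of each of plate_thin, plate_mid, plate_thick below 0.02 m/s and value of joint gauge above 0.055 m); the robot touches nothing.
It fails at once if a bystander is shifted by more than 6 cm (distance of any of cartridge, jar, driver, pendant, cup, blank, can from where it was at the start of the episode above 0.06 m).
Of plate_thin, plate_mid, plate_thick only 2 to 3 are there at a start; the rules pass over those that are not, and their reading is None.
At some moment in a run one of plate_thin, plate_mid, plate_thick may be knocked a few centimetres aside while the robot is not near it.
Once in a run the grip may slacken for a moment while it holds something.
It also fails if it takes over 210 s, if anything falls off the work surface, if the arm or the gripper's body presses on something with over 40 N, if the wrist force passes 120 N, or if a joint passes its speed limit or range.

## Working session

There is one attempt and no reset: what is moved stays moved. The work goes in short steps, Python scripts to look and compute and a tool call to move; the robot and the scene stay as the last step left them, time stands still between calls to the robot, and variables do not carry over. Pictures are saved under pics/ and viewed, at most 14 in all, crops included, and the job is handed in when it is done.

Besides the shell and the picture viewer there is one more tool, called by a JSON object that holds its "name" and its "arguments". jog_arm: Moves the arm, as the interface text tells. Scaled input: -1 to 1 covers 0.025 m each way for a shift and 8 degrees each way for a turn. Its arguments: {"type":"object","properties":{"plan":{"type":"string"}},"required":["plan"]}

```bash
ls; mkdir -p pics; python3 - <<'E'
from station import r
import cv2,numpy as np
s=r.sense();print(s)
for n in("scene","top"):
    im,d=r.capture(n);c=r.get_calibration(n)
    cv2.imwrite(f"pics/{n}0.png",cv2.cvtColor(im,cv2.COLOR_RGB2BGR));np.savez(f"{n}0.npz",im=im,d=d,K=c["mtx"],E=c["extrinsics"]);print(n,c)
E
```

```text
pics
{'time_s': 0.0, 'joints': array([-5.23913861e+01,  2.20902299e+01,  3.77859799e-01, -2.84489373e-02,
       -6.84131366e+01, -1.48147322e+01]), 'joint_velocities': array([ 0.06315984,  0.05643559, -0.03508166, -0.08290521,  0.01930366,
       -0.13874784]), 'effort': array([ 1.84039704e-04, -3.90662384e+01,  1.87410843e+01,  4.21987787e+00,
        1.11343220e-02, -1.83511675e-04]), 'tcp_pos': array([ 0.24188271, -0.57561532,  0.22145352]), 'ee_rot': array([[-9.21975425e-01, -3.87247174e-01, -9.71000060e-04],
       [-3.87248374e-01,  9.21973225e-01,  2.01703730e-03],
       [ 1.14144061e-04,  2.23567702e-03, -9.99997494e-01]]), 'wrist_force': array([-0.02236212, -0.37905351, -0.15407453]), 'moment': array([-0.04009605,  0.04523292,  0.03723053]), 'gripper_force': 0.0, 'gripper_width': 0.9973687923695832}
scene {'mtx': array([[368.52199405,   0.        , 260.51582842],
       [  0.        , 368.52199405, 193.44755681],
       [  0.        ,   0.        ,   1.        ]]), 'extrinsics': array([[ 0.50865963, -0.54795795,  0.66408393,  1.22059408],
       [ 0.86084459,  0.33673072, -0.38152198, -0.47221018],
       [-0.01455945,  0.76573788,  0.64298796,  0.81518905],
       [ 0.        ,  0.        ,  0.        ,  1.        ]])}
top {'mtx': array([[492.68922174,   0.        , 253.52446745],
       [  0.        , 492.68922174, 186.05868193],
       [  0.        ,   0.        ,   1.        ]]), 'extrinsics': array([[-0.00576731,  0.99434966, -0.10599757,  0.328118  ],
       [-0.99993493, -0.00469127,  0.01039812, -0.0333007 ],
       [ 0.0098421 ,  0.10605065,  0.99431202,  1.62221063],
       [ 0.        ,  0.        ,  0.        ,  1.        ]])}
```

View pics/top0.png

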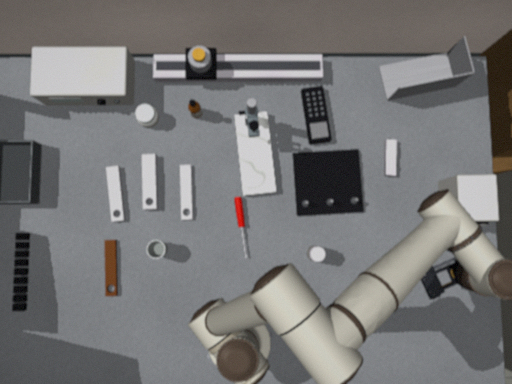

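View pics/scene0.png

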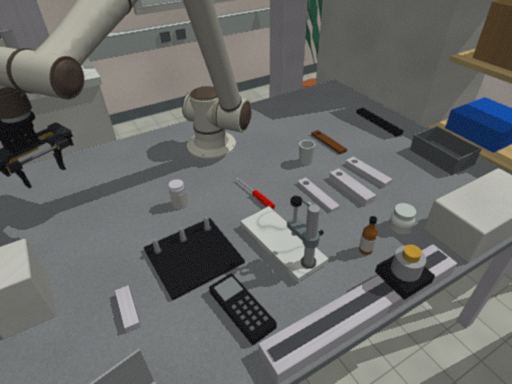

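The top view shows three bare bars with an eye at about (115,193), (149,182) and (186,191). Lookalikes are the brown bar (111,267), which is excluded, and the hole-less blank (391,157). The comparator is at (255,150) with its knob at (253,126), and the rack is at (328,182) with posts at (305,203), (332,202) and (357,201). Next I'll measure these.

```bash
cat > h.py <<'E'
import numpy as np,cv2
from station import r
def cloud(d,K,E):
    v,u=np.mgrid[0:d.shape[0],0:d.shape[1]]
    p=np.stack([(u-K[0,2])/K[0,0]*d,-(v-K[1,2])/K[1,1]*d,-d],-1)
    return p@E[:3,:3].T+E[:3,3]
def grab(n):
    E=r.get_calibration(n);im,d=r.capture(n);return im,d,cloud(d,E["mtx"],E["extrinsics"]),E
def comp(P,m,minpix=60):
    n,l,st,_=cv2.connectedComponentsWithStats(m.astype(np.uint8),connectivity=4)
    for i in range(1,n):
        if st[i,4]<minpix: continue
        q=P[l==i]
        (c,w,a)=cv2.minAreaRect((q[:,:2]*1000).astype(np.float32))
        yield i,l==i,q,np.array(c),w,a
E
python3 - <<'E'
from h import *
f=np.load("top0.npz");im=f["im"];d=f["d"];P=cloud(d,f["K"],f["E"])
tab=P[(d>0)&(abs(P[...,2])<.02)];A=np.c_[tab[:,:2],np.ones(len(tab))];k=np.linalg.lstsq(A,tab[:,2],rcond=None)[0];print("table plane",k)
m=(d>0)&(P[...,2]>.008)&(P[...,2]<.2)&(P[...,0]<.78)
for i,mm,q,c,w,a in comp(P,m):
    v,u=np.nonzero(mm);print(i,"uv",u.mean().round(),v.mean().round(),"c",c.round(1),"wh",np.round(w,1),"a",round(a,1),"z50,95,max",np.percentile(q[:,2],[50,95,100]).round(4),len(q))
cv2.imwrite("pics/crop1.png",cv2.cvtColor(cv2.resize(im[90:290,90:410],None,fx=2.5,fy=2.5,interpolation=cv2.INTER_CUBIC),cv2.COLOR_RGB2BGR))
E
```

```text
table plane [-0.000716   -0.00031033  0.00051696]
1 uv 83.0 100.0 c [770.2 499.4] wh [299.8  19.4] a 90.0 z50,95,max [0.0778 0.1189 0.1261] 1018
2 uv 194.0 109.0 c [745.4 138.7] wh [33.8 40.7] a 33.9 z50,95,max [0.0842 0.13   0.1379] 194
3 uv 317.0 122.0 c [ 712.3 -263.1] wh [143.4  80.8] a 6.5 z50,95,max [0.0286 0.0355 0.0419] 975
6 uv 147.0 116.0 c [728.7 298.2] wh [65.6 66.5] a 79.7 z50,95,max [0.0654 0.0732 0.0774] 434
12 uv 255.0 154.0 c [617.  -54.8] wh [290.9 114.2] a 5.5 z50,95,max [0.0294 0.1357 0.1986] 2701
101 uv 27.0 170.0 c [545.7 716.8] wh [202.1 132.1] a 0.3 z50,95,max [0.0458 0.0713 0.079 ] 879
104 uv 390.0 157.0 c [ 591.2 -502.3] wh [ 37.7 120.9] a 86.9 z50,95,max [0.0229 0.0298 0.0353] 419
134 uv 328.0 182.0 c [ 511.3 -294.1] wh [211.5 220.7] a 3.1 z50,95,max [0.0143 0.0208 0.0638] 3953
157 uv 149.0 181.0 c [518.3 291.6] wh [186.9  50.5] a 1.2 z50,95,max [0.0264 0.0326 0.0396] 772
215 uv 186.0 190.0 c [481.6 172.3] wh [179.8  38.9] a 3.3 z50,95,max [0.0135 0.0197 0.0245] 511
220 uv 115.0 193.0 c [476.7 403.9] wh [180.1  44.2] a 6.6 z50,95,max [0.0193 0.0254 0.0298] 
[... 726 characters left out ...]
 89.0 z50,95,max [0.0202 0.0277 0.0299] 96
605 uv 21.0 263.0 c [256. 698.] wh [22.6 41.4] a 0.1 z50,95,max [0.0208 0.0261 0.0273] 110
638 uv 20.0 272.0 c [227.7 697.3] wh [40.9 22.6] a 90.0 z50,95,max [0.0196 0.0258 0.0291] 106
665 uv 20.0 281.0 c [199.4 698.4] wh [42.1 22.9] a 88.9 z50,95,max [0.0209 0.0253 0.028 ] 110
698 uv 19.0 289.0 c [171.1 698.9] wh [41.8 23.4] a 89.6 z50,95,max [0.0209 0.0272 0.0299] 111
734 uv 19.0 303.0 c [128.8 698.9] wh [52.1 44.7] a 0.6 z50,95,max [0.0213 0.0263 0.0334] 221
748 uv 206.0 324.0 c [52.  99.6] wh [ 93.6 224. ] a 80.4 z50,95,max [0.1886 0.199  0.1998] 302
863 uv 258.0 343.0 c [  1.  -70.7] wh [182.3  69.1] a 29.9 z50,95,max [0.0462 0.1962 0.1998] 616
```

View pics/crop1.png

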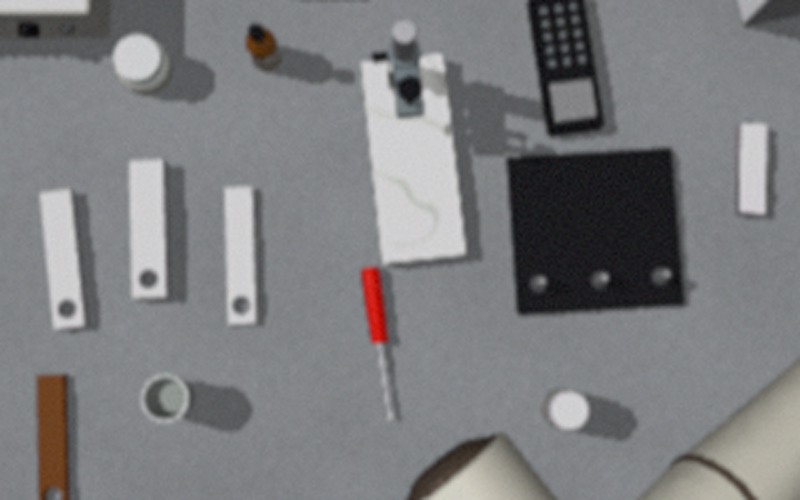

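Three plates are present: thin at (0.482,0.172) with z≈14 mm, mid at (0.477,0.404) with z≈20 mm, and thick at (0.518,0.292) with z≈27 mm. Thin is the whitish bar at crop (240,255), not the brown one. Next I need finer axes, the knob and the posts.

```bash
cat >> h.py <<'E'
def rect(q,c,w,a):
    # long axis yaw in deg near 0
    a=a if w[0]>=w[1] else a-90
    return (a+90)%180-90
def need(x,y,z,yaw):
    """tool-frame shift (units of 25mm) and turn (units of 8deg) from now; yaw: tool y along world dir yaw+90 with tool x toward -x"""
    from scipy.spatial.transform import Rotation as Ro
    s=r.sense();R=s["ee_rot"];p=s["tcp_pos"]
    t=np.radians(yaw);T=np.array([[-np.cos(t),-np.sin(t),0],[-np.sin(t),np.cos(t),0],[0,0,-1]])
    rv=np.degrees(Ro.from_matrix(R.T@T).as_rotvec())/8
    w=np.array([x,y,z])-p
    print("t",round(s["time_s"],2),"pos",p.round(4),"F",s["wrist_force"].round(1),"grip",round(s["gripper_width"]*87,1),round(s["gripper_force"],1))
    print(" dxyz mm",(w*1000).round(1),"shift units (now axes)",(R.T@w/.025).round(2),"(after-turn axes)",(T.T@w/.025).round(2),"turn units",rv.round(2))
E
python3 - <<'E'
from h import *
f=np.load("top0.npz");im=f["im"];d=f["d"];P=cloud(d,f["K"],f["E"]);z=P[...,2]
X,Y=P[...,0],P[...,1]
def one(name,box,zl,zh,ero=0):
    m=(d>0)&(X>box[0])&(X<box[1])&(Y>box[2])&(Y<box[3])&(z>zl)&(z<zh)
    b=[k for k in comp(P,m)]
    i,mm,q,c,w,a=max(b,key=lambda k:len(k[2]))
    v=q[:,:2]-q[:,:2].mean(0);e=np.linalg.eigh(v.T@v)[1][:,1];pa=np.degrees(np.arctan2(e[1],e[0]));pa=(pa+90)%180-90
    print(name,"rect c",c.round(1),np.round(w,1),"yaw",round(rect(q,c,w,a),2),"pca",round(pa,2),"mean",(q.mean(0)*1000).round(1))
one("thin",(.37,.6,.13,.22),.006,.03)
one("mid",(.36,.6,.36,.45),.008,.04)
one("thick",(.4,.65,.24,.34),.01,.05)
one("gran",(.46,.8,-.13,.03),.018,.045)
m=(d>0)&(X>.38)&(X<.63)&(Y<-.17)&(Y>-.42)&(z>.006)
for k in comp(P,m): print("rack",k[3].round(1),k[4],k[5])
m&=(z>.03)
for k in comp(P,m,3): print("post",k[2].mean(0).round(4),k[2].max(0).round(4),len(k[2]))
m=(d>0)&(X>.58)&(X<.8)&(Y<.02)&(Y>-.14)&(z>.09)
for k in comp(P,m,5): print("col/knob",k[2].mean(0).round(4),len(k[2]))
for lo,hi in((.1,.15),(.15,.19),(.19,.225),(.225,.26)):
    q=P[m&(z>lo)&(z<hi)];print(lo,q.mean(0).round(4),q.min(0).round(4),q.max(0).round(4),len(q)) if len(q) else 0
E
```

```text
thin rect c [481.6 172.3] [179.8  38.9] yaw 3.33 pca 1.99 mean [487.2 172.8  13.4]
mid rect c [476.7 403.9] [180.1  44.2] yaw 6.62 pca 7.06 mean [479.8 402.8  18.9]
thick rect c [515.2 291.2] [180.9  46.9] yaw 2.4 pca 2.29 mean [516.6 290.2  26.2]
gran rect c [607.2 -54.5] [271.2 110.2] yaw 5.91 pca 6.03 mean [593.5 -55.6  28.8]
rack [ 512.3 -295.1] (213.66055297851562, 223.0248565673828) 2.9596710205078125
rack [ 391.3 -415.5] (8.446022033691406, 22.367828369140625) 89.52855682373047
post [ 0.4495 -0.3751  0.0502] [ 0.4558 -0.3697  0.0638] 20
post [ 0.4446 -0.2962  0.0514] [ 0.4501 -0.2902  0.0606] 19
post [ 0.4409 -0.2169  0.0503] [ 0.4469 -0.2112  0.0594] 19
post [ 0.3898 -0.4165  0.5363] [ 0.4024 -0.4112  0.5563] 71
col/knob [ 0.6872 -0.0426  0.1734] 460
0.1 [ 0.6855 -0.042   0.1341] [ 0.64   -0.0667  0.1169] [ 0.7325 -0.0052  0.1497] 220
0.15 [ 0.7011 -0.04    0.1695] [ 0.6519 -0.0545  0.1502] [ 0.7145 -0.0239  0.1882] 37
0.19 [ 0.6719 -0.0441  0.211 ] [ 0.6422 -0.0623  0.1901] [ 0.726  -0.0242  0.2248] 140
0.225 [ 0.7191 -0.0431  0.2289] [ 0.7065 -0.0536  0.2252] [ 0.7315 -0.0304  0.2336] 63
```

{"name": "jog_arm", "arguments": {"plan": "0 0 -0.8 0 0 0.7 1; 0 0 -0.8 0 0 0.7 1; 0 0 -0.6 0 0 0.7 1; -0.6 0.6 0 0 0 0 1; -0.6 0.8 0 0 0 0 1; -0.6 0.8 0 0 0 0 1; -0.6 0.8 0 0 0 0 1; -0.6 0.8 0 0 0 0 1; -0.6 0.8 0 0 0 0 1; 0 0 0 0 0 0 1"}}

```text
time_s: 1.1
tcp_pos: [0.3205, -0.4504, 0.2774]
ee_rot: [[-0.994, -0.107, 0.0], [-0.107, 0.994, 0.001], [-0.0, 0.001, -1.0]]
wrist_force: [0.5, -0.4, 0.9]
gripper_width: 0.172
gripper_force: 0.0
```

```bash
python3 -c "
from h import *
need(.652,-.05,.25,5.95)"
```

```text
t 1.1 pos [ 0.3205 -0.4504  0.2774] F [ 0.5 -0.4  0.9] grip 15.0 0.0
 dxyz mm [331.5 400.4 -27.4] shift units (now axes) [-14.9   14.5    1.11] (after-turn axes) [-14.85  14.55   1.1 ] turn units [0.01 0.   0.03]
```

{"name": "jog_arm", "arguments": {"plan": "-0.9 0.9 0 0 0 0 1; -0.9 0.9 0 0 0 0 1; -0.9 0.9 0 0 0 0 1; -0.9 0.9 0 0 0 0 1; -0.9 0.9 0 0 0 0 1; -0.9 0.9 0 0 0 0 1; -0.9 0.9 0 0 0 0 1; -0.9 0.9 0 0 0 0 1; -0.9 0.9 0 0 0 0 1; -0.9 0.9 0 0 0 0 1"}}

```text
time_s: 2.1
tcp_pos: [0.5205, -0.2046, 0.2772]
ee_rot: [[-0.995, -0.104, -0.001], [-0.104, 0.995, 0.0], [0.001, 0.0, -1.0]]
wrist_force: [0.4, -0.4, 0.5]
gripper_width: 0.004
gripper_force: 0.0
```

{"name": "jog_arm", "arguments": {"plan": "-0.9 0.9 0 0 0 0 1; -0.9 0.9 0 0 0 0 1; -0.9 0.9 0 0 0 0 1; -0.9 0.9 0 0 0 0 1; -0.9 0.9 0 0 0 0 1; -0.9 0.9 0 0 0 0 1; -0.5 0.1 0 0 0 0 1; 0 0 0.5 0 0 0 1; 0 0 0.5 0 0 0 1; 0 0 0 0 0 0 1"}}

```text
time_s: 3.1
tcp_pos: [0.65, -0.0539, 0.249]
ee_rot: [[-0.995, -0.103, -0.007], [-0.103, 0.995, 0.0], [0.007, 0.001, -1.0]]
wrist_force: [-0.5, -0.2, 0.3]
gripper_width: 0.004
gripper_force: 0.0
```

```bash
python3 -c "
from h import *
need(.652,-.05,.215,5.95)
im,d,P,E=grab('wrist')
cv2.imwrite('pics/w1.png',cv2.cvtColor(im,cv2.COLOR_RGB2BGR))
im,d,P,E=grab('scene')
cv2.imwrite('pics/s1.png',cv2.cvtColor(im,cv2.COLOR_RGB2BGR))
a=cv2.imread('pics/w1.png');b=cv2.imread('pics/s1.png')
cv2.imwrite('pics/ws1.png',cv2.resize(np.hstack([a,b]),(800,300),interpolation=cv2.INTER_AREA))
"
```

```text
t 3.1 pos [ 0.65   -0.0539  0.249 ] F [-0.5 -0.2  0.3] grip 0.4 0.0
 dxyz mm [  2.    3.9 -34. ] shift units (now axes) [-0.1   0.14  1.36] (after-turn axes) [-0.09  0.15  1.36] turn units [ 0.01 -0.05 -0.01]
```

View pics/ws1.png

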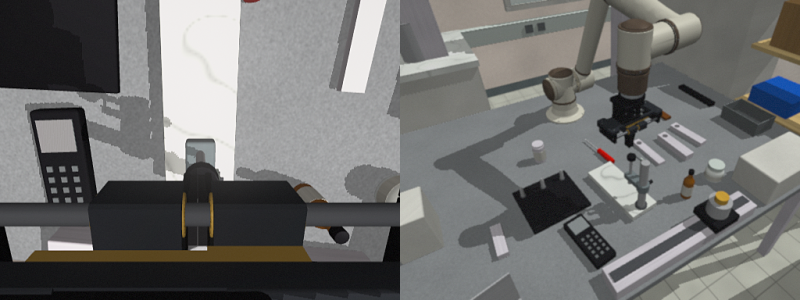

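The wrist view shows the knob at about (200,180), centred under the closed fingers at (200,215). I'll press now.

{"name": "jog_arm", "arguments": {"plan": "-0.1 0.15 0.5 0 0 0 1; 0 0 0.5 0 -0.05 0 1; 0 0 0.4 0 0 0 1; 0 0 0.4 0 0 0 1; 0 0 0.4 0 0 0 1; 0 0 0.4 0 0 0 1; 0 0 0.4 0 0 0 1; 0 0 0.3 0 0 0 1; 0 0 0.2 0 0 0 1; 0 0 0 0 0 0 1"}}

```text
time_s: 4.2
tcp_pos: [0.6544, -0.049, 0.1644]
ee_rot: [[-0.995, -0.104, 0.005], [-0.104, 0.995, 0.0], [-0.005, -0.0, -1.0]]
wrist_force: [-3.1, -0.3, 4.0]
gripper_width: 0.007
gripper_force: 2.0
```

{"name": "jog_arm", "arguments": {"plan": "0 0 0.1 0 0 0 1; 0 0 0.1 0 0 0 1; 0 0 0.1 0 0 0 1; 0 0 0.1 0 0 0 1; 0 0 0 0 0 0 1; 0 0 0 0 0 0 1; 0 0 0 0 0 0 1; 0 0 0 0 0 0 1; 0 0 0 0 0 0 1; 0 0 0 0 0 0 1"}}

```text
time_s: 5.2
tcp_pos: [0.655, -0.0491, 0.1555]
ee_rot: [[-0.994, -0.104, 0.008], [-0.104, 0.995, 0.0], [-0.008, -0.0, -1.0]]
wrist_force: [-3.0, -1.2, 6.2]
gripper_width: 0.002
gripper_force: 2.8
```

{"name": "jog_arm", "arguments": {"plan": "0 0 0.08 0 0 0 1; 0 0 0.08 0 0 0 1; 0 0 0 0 0 0 1; 0 0 0 0 0 0 1; 0 0 0 0 0 0 1; 0 0 0 0 0 0 1; 0 0 0 0 0 0 1; 0 0 0 0 0 0 1; 0 0 0 0 0 0 1; 0 0 0 0 0 0 1"}}

```text
time_s: 6.2
tcp_pos: [0.6551, -0.0491, 0.1552]
ee_rot: [[-0.994, -0.106, 0.01], [-0.106, 0.994, -0.0], [-0.009, -0.001, -1.0]]
wrist_force: [-8.5, 1.8, 17.6]
gripper_width: 0.009
gripper_force: 9.0
```

{"name": "jog_arm", "arguments": {"plan": "0 0 -0.4 0 0 0 1; 0 0 -1 0 0 0 1; 0 0 -1 0 0 0 1; 0 0 -1 0 0 0 1; 0 0 -1 0 0 0 1; 0.6 0.9 -0.4 0 0 0 0; 0.6 0.9 0 0 0 0 -0.5; 0.6 0.9 0 0 0 0 -0.5; 0.6 0.9 0 0 0 0 -0.5; 0.6 0.9 0 0 0 0 -0.5"}}

```text
time_s: 7.2
tcp_pos: [0.5678, 0.0563, 0.2697]
ee_rot: [[-0.995, -0.104, 0.008], [-0.104, 0.995, 0.002], [-0.009, 0.001, -1.0]]
wrist_force: [0.2, 1.1, -0.1]
gripper_width: 0.376
gripper_force: 0.0
```

{"name": "jog_arm", "arguments": {"plan": "0.6 0.9 0 0 0 0 -0.5; 0.6 0.9 0 0 0 0 -0.5; 0.6 0.9 0.5 0 0 0 -0.5; 0.6 0.9 0.5 0 0 0 -0.5; 0.6 0.9 0.7 0 0 0 -0.5; 0.5 0.6 0.7 0 0 0.22 -0.5; 0 0 0.7 0 0 0.22 -0.5; 0 0 0.7 0 0 0 -0.5; 0 0 0 0 0 0 -0.5; 0 0 0 0 0 0 -0.5"}}

```text
time_s: 8.2
tcp_pos: [0.4686, 0.1731, 0.1748]
ee_rot: [[-0.999, -0.043, 0.008], [-0.043, 0.999, 0.001], [-0.008, 0.001, -1.0]]
wrist_force: [-0.0, -0.5, 0.2]
gripper_width: 0.75
gripper_force: 0.0
```

```bash
cat >> h.py <<'E'
def plate(zl,zh,box,n='wrist',save=None):
    im,d,P,E=grab(n);X,Y,z=P[...,0],P[...,1],P[...,2]
    m=(d>0)&(X>box[0])&(X<box[1])&(Y>box[2])&(Y<box[3])&(z>zl)&(z<zh)
    b=sorted(comp(P,m,200),key=lambda k:-len(k[2]))
    for i,mm,q,c,w,a in b[:2]: 
        print("rect c",c.round(1),np.round(w,1),"yaw",round(rect(q,c,w,a),2),"z",np.median(q[:,2]).round(4),"uv box",[np.nonzero(mm)[k].min() for k in(1,0)],[np.nonzero(mm)[k].max() for k in(1,0)],len(q))
        # eye: hole inside component
        f=mm.astype(np.uint8);cs,hi=cv2.findContours(f,cv2.RETR_CCOMP,cv2.CHAIN_APPROX_NONE)
        for k,cc in enumerate(cs):
            if hi[0][k][3]>=0 and cv2.contourArea(cc)>60:
                pts=np.array([P[v,u] for u,v in cc[:,0]]);print("  eye ctr",(cv2.minEnclosingCircle((pts[:,:2]*1000).astype(np.float32))),cv2.contourArea(cc))
    if save: cv2.imwrite('pics/'+save,cv2.cvtColor(im,cv2.COLOR_RGB2BGR))
E
python3 -c "
from h import *
need(.467,.172,.15,2.5)
plate(.006,.03,(.3,.65,.1,.24),save='w2.png')
"
```

```text
t 8.2 pos [0.4686 0.1731 0.1748] F [-0.  -0.5  0.2] grip 65.3 0.0
 dxyz mm [ -1.6  -1.1 -24.8] shift units (now axes) [ 0.07 -0.04  0.99] (after-turn axes) [ 0.07 -0.04  0.99] turn units [ 0.    0.05 -0.  ]
rect c [480.1 172.5] [172.1  36.1] yaw 2.11 z 0.0139 uv box [np.int64(233), np.int64(95)] [np.int64(270), np.int64(258)] 5304
  eye ctr ((417.673583984375, 170.09129333496094), 12.51423168182373) 492.0
```

View pics/w2.png

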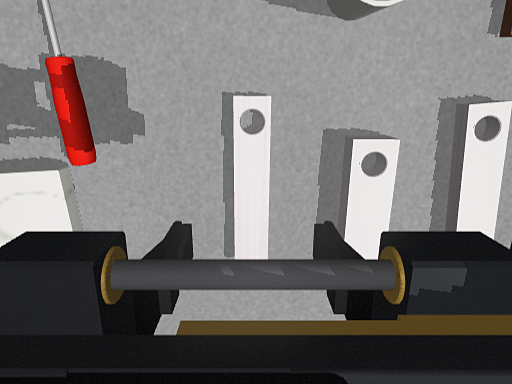

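The wrist view shows the thin plate between the open fingers, with its eye at pixel (252,121). Measured width is 36.1 mm and z 13.9 mm, which match. Descending to grip.

{"name": "jog_arm", "arguments": {"plan": "0 -0.04 0.9 0 0.05 0 -0.5; 0 0 0.9 0 0 0 -0.5; 0 0 0.9 0 0 0 -0.5; 0 0 0.9 0 0 0 -0.5; 0 0 0.9 0 0 0 -0.5; 0 0 0.9 0 0 0 -0.5; 0 0 0.9 0 0 0 -0.5; 0 0 0.3 0 0 0 -0.5; 0 0 0.1 0 0 0 -0.5; 0 0 0 0 0 0 -0.5"}}

```text
time_s: 9.25
tcp_pos: [0.4691, 0.1723, 0.0081]
ee_rot: [[-0.999, -0.043, 0.001], [-0.043, 0.999, 0.001], [-0.001, 0.001, -1.0]]
wrist_force: [0.5, -0.2, 0.1]
gripper_width: 0.755
gripper_force: 0.0
```

{"name": "jog_arm", "arguments": {"plan": "0 0 0.04 0 0 0 1; 0 0 0 0 0 0 1; 0 0 0 0 0 0 1; 0 0 0 0 0 0 1; 0 0 0 0 0 0 1; 0 0 0 0 0 0 1; 0 0 0 0 0 0 1; 0 0 -0.4 0 0 0 1; 0 0 -0.8 0 0 0 1; 0 0 0 0 0 0 1"}}

```text
time_s: 10.25
tcp_pos: [0.4696, 0.1727, 0.0384]
ee_rot: [[-0.999, -0.044, 0.004], [-0.044, 0.999, 0.003], [-0.004, 0.003, -1.0]]
wrist_force: [0.8, 0.7, -2.2]
gripper_width: 0.411
gripper_force: 30.0
```

```bash
python3 -c "
from h import *
need(.467,.172,.15,5.95)
plate(.02,.08,(.3,.65,.1,.24))
"
```

```text
t 10.25 pos [0.4696 0.1727 0.0384] F [ 0.8  0.7 -2.2] grip 35.8 30.0
 dxyz mm [ -2.6  -0.7 111.6] shift units (now axes) [ 0.09 -0.01 -4.46] (after-turn axes) [ 0.1  -0.02 -4.46] turn units [ 0.02  0.03 -0.43]
rect c [435.6 171.7] [80.4 61.6] yaw 2.12 z 0.0458 uv box [np.int64(178), np.int64(100)] [np.int64(327), np.int64(258)] 12009
  eye ctr ((419.34381103515625, 170.8849334716797), 12.379082679748535) 1637.0
rect c [503.7 174.4] [20.4 36. ] yaw -86.99 z 0.0456 uv box [np.int64(219), np.int64(290)] [np.int64(285), np.int64(319)] 1963
```

Thin plate is gripped (35.8 mm opening). The foot is 90 mm above the table, so I'll bring the plate in low from the +y side, under the foot.

{"name": "jog_arm", "arguments": {"plan": "0 0 -0.5 0 0 -0.21 1; 0 0 -0.4 0 0 -0.22 1; -0.3 -0.9 0 0 0 0 1; -0.3 -0.9 0 0 0 0 1; -0.3 -0.9 0 0 0 0 1; -0.3 -0.9 0 0 0 0 1; -0.3 -0.9 0 0 0 0 1; -0.3 -0.9 0 0 0 0 1; -0.3 -0.9 0 0 0 0 1; -0.3 -0.9 0 0 0 0 1"}}

```text
time_s: 11.3
tcp_pos: [0.5405, -0.0, 0.0571]
ee_rot: [[-0.995, -0.101, -0.014], [-0.101, 0.995, 0.003], [0.014, 0.005, -1.0]]
wrist_force: [-34.4, 37.2, 28.5]
gripper_width: 0.426
gripper_force: 35.0
```

{"name": "jog_arm", "arguments": {"plan": "-0.3 -0.9 0 0 0 0 1; -0.3 -0.9 0 0 0 0 1; 0 -0.6 0 0 0 0 1; 0 0 0 0 0 0 1; 0 0 0 0 0 0 1; 0 0 0 0 0 0 1; 0 0 0 0 0 0 1; 0 0 0 0 0 0 1; 0 0 0 0 0 0 1; 0 0 0 0 0 0 1"}}

```text
time_s: 12.3
tcp_pos: [0.5676, -0.059, 0.0589]
ee_rot: [[-0.995, -0.103, 0.0], [-0.103, 0.995, 0.0], [-0.0, 0.0, -1.0]]
wrist_force: [0.1, 0.0, 0.7]
gripper_width: 0.007
gripper_force: 0.0
```

```bash
python3 -c "
from h import *
need(.5695,-.0584,.039,5.95)
plate(.04,.1,(.4,.75,-.12,.02))
"
```

```text
t 12.3 pos [ 0.5676 -0.059   0.0589] F [0.1 0.  0.7] grip 0.6 0.0
 dxyz mm [  1.9   0.6 -19.9] shift units (now axes) [-0.08  0.01  0.79] (after-turn axes) [-0.08  0.01  0.79] turn units [ 0.  0. -0.]
rect c [535.  -35.1] [104.5  36.3] yaw 40.01 z 0.0439 uv box [np.int64(220), np.int64(82)] [np.int64(373), np.int64(237)] 8696
  eye ctr ((513.20654296875, -53.450294494628906), 12.459940910339355) 1534.0
rect c [555.1 -59.7] [13.4 13.1] yaw 49.81 z 0.0798 uv box [np.int64(234), np.int64(220)] [np.int64(271), np.int64(258)] 1200
```

Something got hit: the plate has slipped out and lies on the granite, turned by 40°. I need to look.

```bash
python3 -c "
from h import *
im,d,P,E=grab('scene');im2,d2,P2,E2=grab('wrist')
a=cv2.resize(im[130:300,200:420],(520,400),interpolation=cv2.INTER_CUBIC);b=cv2.resize(im2,None,fx=.54,fy=1.042)[:400]
b=cv2.resize(im2,(280,210));b=np.vstack([b,np.zeros((190,280,3),np.uint8)])
cv2.imwrite('pics/x1.png',cv2.cvtColor(np.hstack([a,b]),cv2.COLOR_RGB2BGR))
f=np.load('top0.npz');P=cloud(f['d'],f['K'],f['E']);m=(P[...,0]>.6)&(P[...,0]<.76)&(P[...,1]>-.03)&(P[...,1]<.06)&(P[...,2]>.045)&(P[...,2]<.3);print(P[m].round(3).tolist()[:60])
"
```

```text
[[0.733, -0.027, 0.134], [0.729, -0.027, 0.135], [0.725, -0.024, 0.14], [0.725, -0.027, 0.14], [0.723, -0.024, 0.136], [0.721, -0.027, 0.143], [0.722, -0.011, 0.127], [0.72, -0.015, 0.135], [0.722, -0.018, 0.127], [0.721, -0.021, 0.131], [0.719, -0.024, 0.137], [0.72, -0.027, 0.134], [0.719, -0.005, 0.127], [0.72, -0.008, 0.121], [0.717, -0.012, 0.132], [0.718, -0.015, 0.13], [0.719, -0.018, 0.126], [0.718, -0.021, 0.13], [0.714, -0.024, 0.144], [0.715, -0.027, 0.143], [0.715, -0.005, 0.128], [0.716, -0.008, 0.124], [0.715, -0.011, 0.127], [0.715, -0.015, 0.129], [0.715, -0.018, 0.127], [0.714, -0.021, 0.132], [0.712, -0.024, 0.14], [0.712, -0.005, 0.127], [0.711, -0.008, 0.13], [0.713, -0.011, 0.124], [0.712, -0.015, 0.129], [0.713, -0.018, 0.126], [0.714, -0.021, 0.122], [0.711, -0.024, 0.13], [0.71, -0.027, 0.137], [0.709, -0.005, 0.126], [0.687, -0.024, 0.212], [0.689, -0.027, 0.205], [0.684, -0.024, 0.214], [0.686, -0.027, 0.204], [0.703, -0.03, 0.137], [0.684, -0.024, 0.2], [0.682, -0.027, 0.209], [0.7, -0.03, 0.138], [0.681, -0.024, 0.202], [0.68, -0.027, 0.204], [0.679, -0.024, 0.198], [0.677, -0.027, 0.204], [0.68, -0.024, 0.18], [0.677, -0.027, 0.193], [0.681, -0.024, 0.167], [0.679, -0.027, 0.175], [0.68, -0.024, 0.155], [0.678, -0.027, 0.166], [0.68, -0.024, 0.143], [0.677, -0.027, 0.155], [0.678, -0.027, 0.138], [0.678, -0.027, 0.125]]
```

View pics/x1.png

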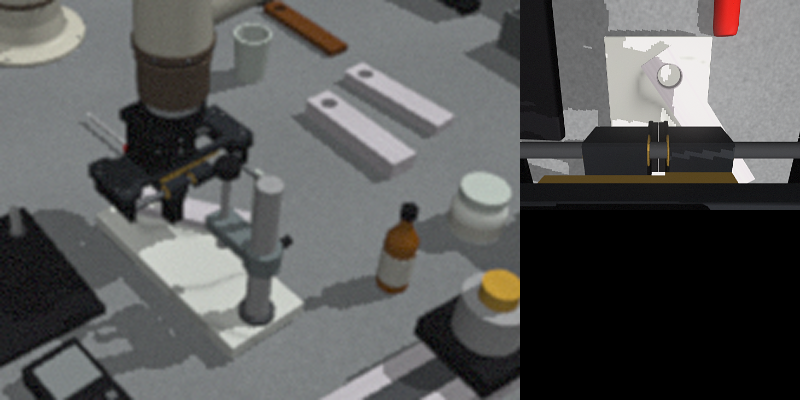

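```bash
python3 -c "
from h import *
f=np.load('scene0.npz');P0=cloud(f['d'],f['K'],f['E']);im0=f['im']
im,d,P,E=grab('scene')
s=np.radians(5.95);R=np.array([[np.cos(s),np.sin(s)],[-np.sin(s),np.cos(s)]])
for n,Q in(('before',P0),('now',P)):
    L=(Q[...,:2]-[.607,-.0545])@R.T*1000;z=Q[...,2]*1000
    print(n)
    for lo,hi in((38,50),(50,65),(65,80),(80,95),(95,112),(112,140),(140,180),(180,225)):
        m=(abs(L[...,0])<150)&(abs(L[...,1])<110)&(z>lo)&(z<hi);q=L[m]
        if len(q): 
            H,xe,ye=np.histogram2d(q[:,0],q[:,1],bins=[np.arange(-150,151,20),np.arange(-110,111,20)])
            print(lo,hi,[(int(xe[i]),int(ye[j]),int(H[i,j])) for i,j in np.argwhere(H>2)])
"
```

```text
before
38 50 [(110, -30, 17), (110, 10, 3), (130, -10, 15)]
50 65 [(110, -30, 21), (130, -10, 12)]
65 80 [(110, -30, 24), (130, -10, 15)]
80 95 [(50, -10, 6), (110, -30, 20), (110, -10, 3), (130, -10, 16)]
95 112 [(50, -10, 5), (110, -30, 15), (130, -30, 3), (130, -10, 9)]
112 140 [(30, -30, 11), (30, -10, 7), (50, -30, 48), (50, -10, 32), (50, 10, 9), (70, -30, 44), (70, -10, 42), (70, 10, 11), (90, -30, 40), (90, -10, 14), (110, -30, 61), (110, 10, 16), (110, 30, 13), (130, -30, 39), (130, -10, 54), (130, 10, 4)]
140 180 [(50, -10, 43), (70, 10, 12), (110, -30, 71), (110, -10, 6), (130, -30, 7), (130, -10, 43)]
180 225 [(30, -30, 6), (30, -10, 15), (50, -30, 32), (50, -10, 70), (50, 10, 7), (70, -10, 5), (70, 10, 22), (110, -30, 85), (110, -10, 7), (130, -30, 3), (130, -10, 60)]
now
38 50 [(-130, 10, 3), (-110, -10, 6), (-110, 10, 7), (-90, -10, 18), (-70, 30, 17), (-70, 50, 5), (-50, 10, 14), (-50, 30, 32), (-50, 50, 21), (-30, 30, 16), (-30, 50, 5), (-10, 70, 13), (10, 70, 3), (110, -30, 17), (110, -10, 3), (130, -10, 11)]
50 65 [(-50, -30, 4), (-50, -10, 3), (-30, -10, 5), (110,
[... 1121 characters left out ...]
-30, -30, 62), (-30, -10, 60), (-30, 10, 48), (-30, 30, 33), (-30, 50, 37), (-30, 70, 46), (-30, 90, 3), (-10, -110, 24), (-10, -90, 56), (-10, -70, 17), (-10, -50, 24), (-10, -30, 34), (-10, -10, 26), (-10, 10, 28), (-10, 50, 11), (-10, 70, 53), (50, -10, 42), (70, 10, 13), (110, -30, 71), (110, -10, 10), (130, -10, 49)]
180 225 [(-70, -70, 35), (-70, -50, 4), (-50, -70, 63), (-50, -30, 4), (-30, -70, 51), (-30, -50, 40), (-30, -30, 42), (-30, -10, 37), (-30, 10, 10), (-10, -70, 4), (-10, -50, 13), (-10, -30, 17), (-10, -10, 14), (30, -30, 7), (30, -10, 12), (50, -30, 34), (50, -10, 57), (50, 10, 11), (70, -10, 15), (70, 10, 22), (110, -30, 84), (110, -10, 7), (130, -30, 7), (130, -10, 55)]
```

Nothing unexpected is standing there. The grip most likely slackened just then, so the plate's nose dropped and caught the granite's +y edge. The plate now lies flat on the granite, so I'll regrasp it at its yaw of 40°.

{"name": "jog_arm", "arguments": {"plan": "0 0 -1 0 0 0 1; 0 0 -1 0 0 0 1; 0 0 -0.8 0 0 0 0; 0.6 0.6 0 0 0 0 -0.5; 0.5 0.5 0 0 0 0 -0.5; 0 0 0 0 0 -0.85 -0.5; 0 0 0 0 0 -0.85 -0.5; 0 0 0 0 0 -0.85 -0.5; 0 0 0 0 0 -0.85 -0.5; 0 0 0 0 0 -0.85 -0.5"}}

```text
time_s: 13.5
tcp_pos: [0.5373, -0.0347, 0.1289]
ee_rot: [[-0.764, -0.645, 0.0], [-0.645, 0.764, 0.001], [-0.0, 0.0, -1.0]]
wrist_force: [0.3, -0.2, 0.1]
gripper_width: 0.652
gripper_force: 0.0
```

{"name": "jog_arm", "arguments": {"plan": "0 0 0 0 0 0 -0.5; 0 0 0 0 0 0 -0.5; 0 0 0 0 0 0 -0.5; 0 0 0 0 0 0 -0.5; 0 0 0 0 0 0 -0.5; 0 0 0 0 0 0 -0.5; 0 0 0 0 0 0 -0.5; 0 0 0 0 0 0 -0.5; 0 0 0 0 0 0 -0.5; 0 0 0 0 0 0 -0.5"}}

```text
time_s: 14.5
tcp_pos: [0.5374, -0.0347, 0.1288]
ee_rot: [[-0.767, -0.642, -0.0], [-0.642, 0.767, 0.0], [-0.0, 0.0, -1.0]]
wrist_force: [0.2, -0.3, -0.0]
gripper_width: 0.753
gripper_force: 0.0
```

```bash
python3 -c "
from h import *
need(.537,-.0335,.039,40)
plate(.038,.06,(.4,.75,-.12,.12))
"
```

```text
t 14.5 pos [ 0.5374 -0.0347  0.1288] F [ 0.2 -0.3 -0. ] grip 65.5 0.0
 dxyz mm [ -0.4   1.2 -89.8] shift units (now axes) [-0.02  0.05  3.59] (after-turn axes) [-0.02  0.05  3.59] turn units [ 0.    0.   -0.01]
rect c [537.2 -33.4] [110.8  36.1] yaw 39.95 z 0.0439 uv box [np.int64(229), np.int64(124)] [np.int64(276), np.int64(258)] 5415
  eye ctr ((513.02099609375, -53.64936828613281), 12.49831771850586) 744.5
rect c [613.5  30.6] [31.2 36. ] yaw -51.04 z 0.0438 uv box [np.int64(232), np.int64(290)] [np.int64(273), np.int64(319)] 1240
```

{"name": "jog_arm", "arguments": {"plan": "0 0.05 0.8 0 0 0 -0.5; 0 0 0.8 0 0 0 -0.5; 0 0 0.8 0 0 0 -0.5; 0 0 0.8 0 0 0 -0.5; 0 0 0.3 0 0 0 -0.5; 0 0 0.15 0 0 0 -0.5; 0 0 0 0 0 0 -0.5; 0 0 0 0 0 0 1; 0 0 0 0 0 0 1; 0 0 0 0 0 0 1"}}

```text
time_s: 15.55
tcp_pos: [0.537, -0.0336, 0.0383]
ee_rot: [[-0.767, -0.642, 0.001], [-0.642, 0.767, 0.001], [-0.001, -0.0, -1.0]]
wrist_force: [-0.1, -0.3, 0.2]
gripper_width: 0.561
gripper_force: 0.0
```

{"name": "jog_arm", "arguments": {"plan": "0 0 0 0 0 0 1; 0 0 0 0 0 0 1; 0 0 0 0 0 0 1; 0 0 0 0 0 0 1; 0 0 -0.3 0 0 0 1; 0 0 -0.6 0 0 0 1; 0 0 0 0 0 0 1; 0 0 0 0 0 0 1; 0 0 0 0 0 0 1; 0 0 0 0 0 0 1"}}

```text
time_s: 16.55
tcp_pos: [0.5359, -0.0338, 0.0593]
ee_rot: [[-0.767, -0.641, -0.002], [-0.641, 0.767, 0.0], [0.001, 0.001, -1.0]]
wrist_force: [-0.5, -0.5, -2.6]
gripper_width: 0.409
gripper_force: 30.0
```

```bash
python3 -c "
from h import *
need(.54,-.0584,.06,5.95)
plate(.05,.09,(.4,.75,-.12,.12))
"
```

```text
t 16.55 pos [ 0.5359 -0.0338  0.0593] F [-0.5 -0.5 -2.6] grip 35.6 30.0
 dxyz mm [  4.1 -24.6   0.7] shift units (now axes) [ 0.51 -0.86 -0.03] (after-turn axes) [-0.06 -1.   -0.03] turn units [ 0.01 -0.01  4.24]
rect c [517. -48.] [61.9 56.2] yaw 39.19 z 0.0657 uv box [np.int64(189), np.int64(139)] [np.int64(316), np.int64(258)] 8643
  eye ctr ((511.5763244628906, -52.06836700439453), 12.469332695007324) 1326.0
rect c [562.8 -10.2] [20.3 35.9] yaw -49.74 z 0.0646 uv box [np.int64(219), np.int64(290)] [np.int64(284), np.int64(319)] 1934
```

{"name": "jog_arm", "arguments": {"plan": "0 0 0 0 0 0.7 1; 0 0 0 0 0 0.7 1; 0 0 0 0 0 0.7 1; 0 0 0 0 0 0.7 1; 0 0 0 0 0 0.7 1; 0 0 0 0 0 0.74 1; -0.2 -0.5 0 0 0 0 1; -0.24 -0.62 0 0 0 0 1; 0 0 0 0 0 0 1; 0 0 0 0 0 0 1"}}

```text
time_s: 17.6
tcp_pos: [0.5503, -0.061, 0.0596]
ee_rot: [[-0.995, -0.104, -0.001], [-0.104, 0.995, 0.0], [0.001, 0.001, -1.0]]
wrist_force: [0.2, -0.1, -3.0]
gripper_width: 0.409
gripper_force: 30.0
```

```bash
python3 -c "
from h import *
need(.5497,-.0605,.038,5.95)
plate(.05,.09,(.4,.75,-.12,.12))
"
```

```text
t 17.6 pos [ 0.5503 -0.061   0.0596] F [ 0.2 -0.1 -3. ] grip 35.6 30.0
 dxyz mm [ -0.6   0.5 -21.6] shift units (now axes) [0.02 0.02 0.87] (after-turn axes) [0.02 0.02 0.87] turn units [ 0.   -0.01  0.  ]
rect c [526.3 -62.9] [61.9 56.5] yaw 5.86 z 0.066 uv box [np.int64(189), np.int64(139)] [np.int64(317), np.int64(258)] 8628
  eye ctr ((519.50830078125, -63.48896789550781), 12.27769660949707) 1328.0
rect c [585.4 -57.3] [20.4 36. ] yaw -83.45 z 0.065 uv box [np.int64(219), np.int64(290)] [np.int64(284), np.int64(319)] 1934
```

{"name": "jog_arm", "arguments": {"plan": "0 0 0.4 0 0 0 1; 0 0 0.3 0 0 0 1; 0 0 0.15 0 0 0 1; 0 0 0 0 0 0 1; 0 0 0 0 0 0 -0.4; 0 0 0 0 0 0 -0.4; 0 0 0 0 0 0 -0.4; 0 0 0 0 0 0 -0.4; 0 0 -0.5 0 0 0 -0.4; 0 0 -1 0 0 0 -0.4"}}

```text
time_s: 18.65
tcp_pos: [0.5492, -0.0606, 0.0758]
ee_rot: [[-0.995, -0.104, -0.004], [-0.104, 0.995, -0.0], [0.004, 0.0, -1.0]]
wrist_force: [0.6, 0.2, -0.5]
gripper_width: 0.698
gripper_force: 0.0
```

{"name": "jog_arm", "arguments": {"plan": "0 0 -1 0 0 0 -0.4; 0 0 -1 0 0 0 1; 0 0 -1 0 0 0 1; 0 0 -1 0 0 0 1; 0 0 -1 0 0 0 1; 0 0 -1 0 0 0 1; 0 0 -1 0 0 0 1; -0.9 0 0 0 0 0 1; -0.9 0 0 0 0 0 1; -0.9 0 0 0 0 0 1"}}

```text
time_s: 19.65
tcp_pos: [0.6182, -0.0534, 0.2531]
ee_rot: [[-0.995, -0.104, 0.002], [-0.104, 0.995, 0.001], [-0.002, 0.001, -1.0]]
wrist_force: [0.7, 1.0, -0.1]
gripper_width: 0.026
gripper_force: 0.0
```

{"name": "jog_arm", "arguments": {"plan": "-0.9 0 0 0 0 0 1; -0.6 0.05 0 0 0 0 1; 0 0 0 0 0 0 1; 0 0 0 0 0 0 1; 0 0 0 0 0 0 1; 0 0 0 0 0 0 1; 0 0 0 0 0 0 1; 0 0 0 0 0 0 1; 0 0 0 0 0 0 1; 0 0 0 0 0 0 1"}}

```text
time_s: 20.65
tcp_pos: [0.6547, -0.0483, 0.2514]
ee_rot: [[-0.995, -0.104, -0.0], [-0.104, 0.995, 0.0], [0.0, 0.0, -1.0]]
wrist_force: [-0.2, -0.4, 0.8]
gripper_width: 0.001
gripper_force: 0.0
```

```bash
python3 -c "
from h import *
need(.655,-.049,.164,5.95)
plate(.038,.06,(.4,.75,-.12,.12))
plate(.038,.06,(.4,.75,-.12,.12),'top')
"
```

```text
t 20.65 pos [ 0.6547 -0.0483  0.2514] F [-0.2 -0.4  0.8] grip 0.1 0.0
 dxyz mm [  0.3  -0.7 -87.4] shift units (now axes) [-0.01 -0.03  3.49] (after-turn axes) [-0.01 -0.03  3.49] turn units [ 0.   -0.    0.01]
rect c [578.5 -57.3] [166.9  35.8] yaw 5.24 z 0.0439 uv box [np.int64(235), np.int64(9)] [np.int64(269), np.int64(169)] 4939
  eye ctr ((520.0144653320312, -62.75457000732422), 12.859352111816406) 466.0
rect c [575.1 -57.7] [165.6  36.8] yaw 5.37 z 0.0431 uv box [np.int64(248), np.int64(137)] [np.int64(263), np.int64(187)] 471
```

The plate lies flat on the granite with its solid end under the foot. Pressing now.

{"name": "jog_arm", "arguments": {"plan": "0 0 0.6 0 0 0 1; 0 0 0.6 0 0 0 1; 0 0 0.5 0 0 0 1; 0 0 0.5 0 0 0 1; 0 0 0.4 0 0 0 1; 0 0 0.3 0 0 0 1; 0 0 0.25 0 0 0 1; 0 0 0.2 0 0 0 1; 0 0 0.15 0 0 0 1; 0 0 0.1 0 0 0 1"}}

```text
time_s: 21.75
tcp_pos: [0.655, -0.0483, 0.1691]
ee_rot: [[-0.994, -0.107, 0.004], [-0.107, 0.994, -0.002], [-0.003, -0.002, -1.0]]
wrist_force: [-15.1, 5.8, 35.6]
gripper_width: 0.007
gripper_force: 17.7
```

{"name": "jog_arm", "arguments": {"plan": "0 0 0 0 0 0 1; 0 0 0 0 0 0 1; 0 0 0 0 0 0 1; 0 0 0 0 0 0 1; 0 0 0 0 0 0 1; 0 0 0 0 0 0 1; 0 0 0 0 0 0 1; 0 0 0 0 0 0 1; 0 0 0 0 0 0 1; 0 0 0 0 0 0 1"}}

```text
time_s: 22.75
tcp_pos: [0.6549, -0.0483, 0.1692]
ee_rot: [[-0.994, -0.107, 0.005], [-0.107, 0.994, -0.001], [-0.004, -0.002, -1.0]]
wrist_force: [-11.9, 5.4, 26.6]
gripper_width: 0.005
gripper_force: 13.7
```

{"name": "jog_arm", "arguments": {"plan": "0 0 -0.4 0 0 0 1; 0 0 -0.8 0 0 0 1; 0 0 -0.8 0 0 0 1; 0 0 -0.8 0 0 0 1; 0 0 -0.8 0 0 0 1; 0.9 0 0 0 0 0 -0.4; 0.9 0 0 0 0 0 -0.4; 0.9 0 0 0 0 0 -0.4; 0.9 0 0 0 0 0 -0.4; 0 0 0.5 0 0 0 -0.4"}}

```text
time_s: 23.75
tcp_pos: [0.5644, -0.058, 0.2407]
ee_rot: [[-0.995, -0.104, 0.004], [-0.104, 0.995, 0.001], [-0.004, 0.0, -1.0]]
wrist_force: [0.4, -0.0, 0.5]
gripper_width: 0.377
gripper_force: 0.0
```

{"name": "jog_arm", "arguments": {"plan": "0 0 0.9 0 0 0 -0.4; 0 0 0.9 0 0 0 -0.4; 0 0 0.9 0 0 0 -0.4; 0 0 0.9 0 0 0 -0.4; 0 0 0.4 0 0 0 -0.4; 0 0 0 0 0 0 -0.4; 0 0 0 0 0 0 -0.4; 0 0 0 0 0 0 -0.4; 0 0 0 0 0 0 -0.4; 0 0 0 0 0 0 -0.4"}}

```text
time_s: 24.75
tcp_pos: [0.5656, -0.0576, 0.1396]
ee_rot: [[-0.995, -0.104, 0.002], [-0.104, 0.995, 0.001], [-0.002, 0.0, -1.0]]
wrist_force: [0.8, -0.1, 0.2]
gripper_width: 0.703
gripper_force: 0.0
```

```bash
python3 -c "
from h import *
need(.566,-.0585,.038,5.3)
plate(.038,.06,(.4,.75,-.12,.12))
"
```

```text
t 24.75 pos [ 0.5656 -0.0576  0.1396] F [ 0.8 -0.1  0.2] grip 61.2 0.0
 dxyz mm [   0.4   -0.9 -101.6] shift units (now axes) [-0.   -0.04  4.07] (after-turn axes) [-0.01 -0.04  4.07] turn units [0.   0.01 0.09]
rect c [561.2 -58.9] [131.7  36. ] yaw 5.37 z 0.0439 uv box [np.int64(229), np.int64(103)] [np.int64(275), np.int64(258)] 6189
  eye ctr ((518.939208984375, -62.69749450683594), 12.56859302520752) 744.0
rect c [665.9 -49.2] [18.5 35.6] yaw -85.04 z 0.0438 uv box [np.int64(230), np.int64(290)] [np.int64(269), np.int64(306)] 670
```

{"name": "jog_arm", "arguments": {"plan": "0 -0.04 0.9 0 0 0.09 -0.4; 0 0 0.9 0 0 0 -0.4; 0 0 0.9 0 0 0 -0.4; 0 0 0.9 0 0 0 -0.4; 0 0 0.4 0 0 0 -0.4; 0 0 0.09 0 0 0 -0.4; 0 0 0 0 0 0 -0.4; 0 0 0 0 0 0 1; 0 0 0 0 0 0 1; 0 0 0 0 0 0 1"}}

```text
time_s: 25.8
tcp_pos: [0.5658, -0.0585, 0.0374]
ee_rot: [[-0.996, -0.092, 0.002], [-0.092, 0.996, 0.001], [-0.002, 0.001, -1.0]]
wrist_force: [-0.2, 0.1, -0.0]
gripper_width: 0.514
gripper_force: 0.0
```

{"name": "jog_arm", "arguments": {"plan": "0 0 0 0 0 0 1; 0 0 0 0 0 0 1; 0 0 0 0 0 0 1; 0 0 -0.3 0 0 0 1; 0 0 -0.5 0 0 0 1; 0.5 0 0 0 0 0 1; 0.8 0 0 0 0 0 1; 0.9 0 0 0 0 0 1; 0.9 0 0 0 0 0 1; 0.9 0 -0.2 0 0 0 1"}}

```text
time_s: 26.8
tcp_pos: [0.4643, -0.0679, 0.0617]
ee_rot: [[-0.996, -0.092, -0.001], [-0.092, 0.996, 0.0], [0.001, 0.0, -1.0]]
wrist_force: [0.0, -0.0, -1.8]
gripper_width: 0.41
gripper_force: 30.0
```

{"name": "jog_arm", "arguments": {"plan": "0 0 -0.6 0 0 0 1; 0 0 -0.8 0 0 0 1; 0 0 -0.8 0 0 0 1; 0 0 -0.6 0 0 0 1; 0 0 0 0 0 0 1; 0 -0.5 0 0 0 0 1; 0 -0.8 0 0 0 0 1; 0 -0.8 0 0 0 0 1; 0 -0.8 0 0 0 0 1; 0 0 0 0 0 0 1"}}

```text
time_s: 27.8
tcp_pos: [0.4716, -0.142, 0.1302]
ee_rot: [[-0.996, -0.089, -0.003], [-0.089, 0.996, 0.0], [0.003, 0.0, -1.0]]
wrist_force: [0.5, 0.0, -2.9]
gripper_width: 0.407
gripper_force: 30.0
```

```bash
python3 -c "
from h import *
need(.512,-.21,.12,3)
plate(.09,.18,(.3,.75,-.3,.1),save='w3.png')
im,d,P,E=grab('wrist')
m=(P[...,2]>.035)&(P[...,2]<.072)&(d>0)&(P[...,0]<.5)&(P[...,1]<-.17)
for k in comp(P,m,15): v,u=np.nonzero(k[1]);print(k[2].mean(0).round(4),k[3].round(1),np.round(k[4],1),len(k[2]),u.mean(),v.mean())
"
```

```text
t 27.8 pos [ 0.4716 -0.142   0.1302] F [ 0.5  0.  -2.9] grip 35.4 30.0
 dxyz mm [ 40.4 -68.  -10.2] shift units (now axes) [-1.37 -2.85  0.4 ] (after-turn axes) [-1.47 -2.8   0.41] turn units [ 0.   -0.02  0.26]
rect c [ 439.7 -144.7] [76.9 61. ] yaw 5.74 z 0.1376 uv box [np.int64(178), np.int64(108)] [np.int64(327), np.int64(258)] 11498
  eye ctr ((425.44281005859375, -145.72764587402344), 12.278570175170898) 1569.0
rect c [ 505.9 -138.4] [19.9 36.2] yaw -85.73 z 0.1367 uv box [np.int64(220), np.int64(290)] [np.int64(285), np.int64(319)] 1957
[ 0.4474 -0.2942  0.0503] [ 448.  -295.6] [13.6 10.7] 515 49.685436893203885 149.19611650485436
[ 0.4426 -0.2156  0.052 ] [ 443.7 -217. ] [13.7 12.2] 368 155.1983695652174 152.66304347826087
```

View pics/w3.png

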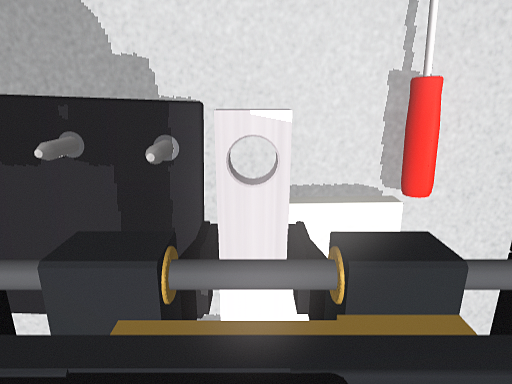

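The wrist view shows the held plate's eye at pixel (253,158), with post0 at (160,150) and post1 at (60,147) to the left. Next I'll fit the posts with a known-radius circle.

```bash
cat >> h.py <<'E'
from scipy.optimize import least_squares
def posts(box,n='wrist'):
    im,d,P,E=grab(n)
    m=(P[...,2]>.022)&(P[...,2]<.0475)&(d>0)&(P[...,0]>box[0])&(P[...,0]<box[1])&(P[...,1]>box[2])&(P[...,1]<box[3])
    for k in comp(P,m,15):
        q=k[2][:,:2]*1000
        s=least_squares(lambda c:np.hypot(*(q-c).T)-7,q.mean(0)+(q.mean(0)-E["extrinsics"][:2,3]*1000)*.02,loss='soft_l1')
        print("post",s.x.round(1),"rms",np.sqrt(np.mean(s.fun**2)).round(2),len(q))
E
python3 -c "
from h import *
posts((.42,.48,-.4,-.17))"
```

```text
post [ 448.8 -298.1] rms 0.35 319
post [ 444.4 -218.1] rms 0.19 160
```

{"name": "jog_arm", "arguments": {"plan": "0 0 0 0 0 0.25 1; -0.2 -0.7 0 0 0 0 1; -0.2 -0.8 0 0 0 0 1; -0.2 -0.8 0.4 0 0 0 1; 0 -0.7 0.5 0 0 0 1; 0 0 0.3 0 0 0 1; 0 0 0 0 0 0 1; 0 0 0 0 0 0 1; 0 0 0 0 0 0 1; 0 0 0 0 0 0 1"}}

```text
time_s: 28.95
tcp_pos: [0.4921, -0.2135, 0.1022]
ee_rot: [[-0.998, -0.058, 0.001], [-0.058, 0.998, 0.0], [-0.001, 0.0, -1.0]]
wrist_force: [0.4, 0.2, -2.5]
gripper_width: 0.409
gripper_force: 30.0
```

```bash
python3 -c "
from h import *
need(.4907,-.216,.024,3.1)
plate(.07,.15,(.3,.75,-.35,.1))
posts((.42,.48,-.4,-.17))"
```

```text
t 28.95 pos [ 0.4921 -0.2135  0.1022] F [ 0.4  0.2 -2.5] grip 35.6 30.0
 dxyz mm [ -1.4  -2.5 -78.2] shift units (now axes) [ 0.07 -0.1   3.13] (after-turn axes) [ 0.06 -0.1   3.13] turn units [0.   0.01 0.03]
rect c [ 460.2 -215. ] [76.8 61.2] yaw 3.34 z 0.1094 uv box [np.int64(178), np.int64(108)] [np.int64(327), np.int64(258)] 11498
  eye ctr ((445.8160705566406, -215.7711639404297), 12.313943862915039) 1570.5
rect c [ 526.3 -211. ] [20.2 36.1] yaw -87.39 z 0.1089 uv box [np.int64(220), np.int64(290)] [np.int64(285), np.int64(319)] 1960
post [ 453.1 -377.9] rms 0.38 485
post [ 448.7 -298. ] rms 0.21 241
```

{"name": "jog_arm", "arguments": {"plan": "0.06 -0.09 0 0 0 0.03 1; 0 0 0.4 0 0 0 1; 0 0 0.4 0 0 0 1; 0 0 0.4 0 0 0 1; 0 0 0.4 0 0 0 1; 0 0 0.4 0 0 0 1; 0 0 0.4 0 0 0 1; 0 0 0.4 0 0 0 1; 0 0 0.3 0 0 0 1; 0 0 0 0 0 0 1"}}

```text
time_s: 30.05
tcp_pos: [0.4901, -0.2163, 0.023]
ee_rot: [[-0.999, -0.053, -0.001], [-0.053, 0.999, 0.001], [0.001, 0.001, -1.0]]
wrist_force: [-0.7, -0.6, -3.0]
gripper_width: 0.407
gripper_force: 30.0
```

{"name": "jog_arm", "arguments": {"plan": "0 0 0.03 0 0 0 1; 0 0 0 0 0 0 1; 0 0 0 0 0 0 -0.4; 0 0 0 0 0 0 -0.4; 0 0 0 0 0 0 -0.4; 0 0 0 0 0 0 -0.4; 0 0 -0.4 0 0 0 -0.4; 0 0 -0.8 0 0 0 -0.4; 0 0 -1 0 0 0 -0.4; 0 0 -1 0 0 0 -0.4"}}

```text
time_s: 31.05
tcp_pos: [0.4903, -0.2164, 0.1048]
ee_rot: [[-0.999, -0.053, 0.0], [-0.053, 0.999, 0.0], [-0.0, 0.0, -1.0]]
wrist_force: [0.1, -0.7, 0.2]
gripper_width: 0.7
gripper_force: 0.0
```

{"name": "jog_arm", "arguments": {"plan": "0 0 -1 0 0 0 -0.4; 0 0 -1 0 0 0 -0.4; 0 0 -0.8 0 0 0 -0.4; 0 0 -0.8 0 0 0 -0.4; 0 0 -0.6 0 0 0 -0.4; 0 0 0 0 0 0 -0.4; 0 0 0 0 0 0 -0.4; 0 0 0 0 0 0 -0.4; 0 0 0 0 0 0 -0.4; 0 0 0 0 0 0 -0.4"}}

```text
time_s: 32.05
tcp_pos: [0.49, -0.2163, 0.2075]
ee_rot: [[-0.999, -0.053, -0.002], [-0.053, 0.999, 0.001], [0.002, 0.001, -1.0]]
wrist_force: [-1.0, 1.0, -0.4]
gripper_width: 0.699
gripper_force: 0.0
```

```bash
python3 -c "
from h import *
need(.465,.403,.25,6.8)
plate(.024,.04,(.36,.65,-.26,-.17),save='w4.png')
plate(.008,.04,(.3,.65,.35,.5),'top')
plate(.015,.05,(.3,.65,.24,.34),'top')
"
```

```text
t 32.05 pos [ 0.49   -0.2163  0.2075] F [-1.   1.  -0.4] grip 60.8 0.0
 dxyz mm [-25.  619.3  42.5] shift units (now axes) [-0.31 24.79 -1.68] (after-turn axes) [-1.94 24.72 -1.7 ] turn units [ 0.01 -0.01 -0.47]
rect c [ 507.7 -215.3] [174.5  36.1] yaw 3.07 z 0.0289 uv box [np.int64(235), np.int64(102)] [np.int64(270), np.int64(258)] 4850
  eye ctr ((443.63226318359375, -218.80868530273438), 12.685611724853516) 446.5
rect c [454.4 398.7] [181.5  47.4] yaw 7.06 z 0.0188 uv box [np.int64(108), np.int64(173)] [np.int64(126), np.int64(228)] 690
rect c [515.1 291.4] [180.7  46.2] yaw 2.36 z 0.0267 uv box [np.int64(142), np.int64(154)] [np.int64(156), np.int64(209)] 749
```

View pics/w4.png

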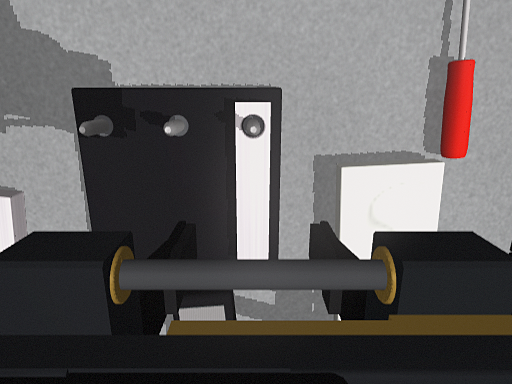

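The view shows the thin plate seated over post0, with the post inside the eye at (253,126). The mid plate has been knocked and is now at (0.454,0.399). Fetching the mid plate.

{"name": "jog_arm", "arguments": {"plan": "0 0.6 0 0 0 0 -0.5; 0 1 0 0 0 0 -0.5; 0 1 0 0 0 0 -0.5; 0 1 0 0 0 0 -0.5; 0 1 0 0 0 0 -0.5; 0 1 0 0 0 0 -0.5; 0 1 0 0 0 0 -0.5; 0 1 0 0 0 0 -0.5; 0 1 0 0 0 0 -0.5; 0 1 0 0 0 0 -0.5"}}

```text
time_s: 33.2
tcp_pos: [0.4771, 0.0249, 0.2085]
ee_rot: [[-0.999, -0.053, 0.0], [-0.053, 0.999, 0.001], [-0.0, 0.001, -1.0]]
wrist_force: [-0.0, 0.7, 0.3]
gripper_width: 0.751
gripper_force: 0.0
```

{"name": "jog_arm", "arguments": {"plan": "0 1 0 0 0 0 -0.5; 0 1 0 0 0 0 -0.5; 0 1 0 0 0 0 -0.5; 0 1 0 0 0 0 -0.5; 0 1 0 0 0 0 -0.5; 0 1 0 0 0 0 -0.5; 0 1 0 0 0 0 -0.5; 0.2 1 0 0 0 0 -0.5; 0.3 1 0 0 0 0 -0.5; 0.2 1 0 0 0 0 -0.5"}}

```text
time_s: 34.2
tcp_pos: [0.4458, 0.2733, 0.2085]
ee_rot: [[-0.999, -0.053, -0.0], [-0.053, 0.999, 0.001], [0.0, 0.001, -1.0]]
wrist_force: [0.0, 0.1, -0.9]
gripper_width: 0.751
gripper_force: 0.0
```

{"name": "jog_arm", "arguments": {"plan": "0 1 0 0 0 0 -0.5; 0 1 0 0 0 0 -0.5; 0 1 0 0 0 0 -0.5; 0 1 0 0 0 0 -0.5; 0 0.9 0 0 0 0 -0.5; 0 0 0.5 0 0 -0.2 -0.5; 0 0 0.8 0 0 -0.27 -0.5; 0 0 0.7 0 0 0 -0.5; 0 0 0 0 0 0 -0.5; 0 0 0 0 0 0 -0.5"}}

```text
time_s: 35.2
tcp_pos: [0.4402, 0.3939, 0.1584]
ee_rot: [[-0.993, -0.119, -0.0], [-0.119, 0.993, -0.001], [0.0, -0.0, -1.0]]
wrist_force: [-0.2, -0.3, 1.3]
gripper_width: 0.753
gripper_force: 0.0
```

```bash
python3 -c "
from h import *
need(.4395,.397,.0075,6.9)
plate(.01,.04,(.3,.65,.32,.5))
"
```

```text
t 35.2 pos [0.4402 0.3939 0.1584] F [-0.2 -0.3  1.3] grip 65.6 0.0
 dxyz mm [  -0.7    3.1 -150.9] shift units (now axes) [0.01 0.13 6.04] (after-turn axes) [0.01 0.12 6.04] turn units [-0.   -0.   -0.01]
rect c [445.5 395.2] [156.6  40.2] yaw 7.3 z 0.0199 uv box [np.int64(230), np.int64(99)] [np.int64(274), np.int64(258)] 6223
  eye ctr ((391.0069885253906, 388.2774353027344), 12.496002197265625) 551.0
rect c [314.8 416.6] [30.5 36.3] yaw -87.79 z 0.0139 uv box [np.int64(274), np.int64(19)] [np.int64(318), np.int64(60)] 1605
```

{"name": "jog_arm", "arguments": {"plan": "0.14 0.03 0.9 0 0 -0.06 -0.5; 0 0 0.9 0 0 0 -0.5; 0 0 0.9 0 0 0 -0.5; 0 0 0.9 0 0 0 -0.5; 0 0 0.9 0 0 0 -0.5; 0 0 0.8 0 0 0 -0.5; 0 0 0.5 0 0 0 -0.5; 0 0 0.2 0 0 0 -0.5; 0 0 0 0 0 0 -0.5; 0 0 0 0 0 0 1"}}

```text
time_s: 36.25
tcp_pos: [0.4374, 0.3955, 0.0096]
ee_rot: [[-0.992, -0.127, 0.001], [-0.127, 0.992, 0.002], [-0.002, 0.002, -1.0]]
wrist_force: [0.6, 0.5, 0.3]
gripper_width: 0.716
gripper_force: 0.0
```

{"name": "jog_arm", "arguments": {"plan": "0 0 0 0 0 0 1; 0 0 0 0 0 0 1; 0 0 0 0 0 0 1; 0 0 0 0 0 0 1; 0 0 0 0 0 0 1; 0 0 -0.4 0 0 0 1; 0 0 -0.8 0 0 0 1; 0 0 -0.8 0 0 0 1; 0 0 -0.8 0 0 0 1; 0 0 0 0 0 0 1"}}

```text
time_s: 37.25
tcp_pos: [0.438, 0.3964, 0.0813]
ee_rot: [[-0.992, -0.127, 0.004], [-0.127, 0.992, 0.006], [-0.004, 0.005, -1.0]]
wrist_force: [1.0, 0.9, -2.1]
gripper_width: 0.457
gripper_force: 30.0
```

```bash
python3 -c "
from h import *
need(.4395,.397,.0075,5.95)
plate(.06,.12,(.3,.65,.32,.5))
"
```

```text
t 37.25 pos [0.438  0.3964 0.0813] F [ 1.   0.9 -2.1] grip 39.8 30.0
 dxyz mm [  1.5   0.6 -73.8] shift units (now axes) [-0.05  0.    2.95] (after-turn axes) [-0.06  0.02  2.95] turn units [0.04 0.03 0.17]
rect c [405.4 392.8] [74.1 64. ] yaw 7.09 z 0.0923 uv box [np.int64(176), np.int64(109)] [np.int64(329), np.int64(258)] 12837
  eye ctr ((392.31280517578125, 391.0481262207031), 12.361797332763672) 1464.5
rect c [469.2 400.8] [19.9 40.1] yaw -82.61 z 0.0922 uv box [np.int64(215), np.int64(290)] [np.int64(290), np.int64(319)] 2238
```

{"name": "jog_arm", "arguments": {"plan": "0 -0.5 0 0.04 0.03 0.17 1; -0.2 -0.9 0 0 0 0 1; -0.2 -0.95 0 0 0 0 1; -0.2 -0.95 0 0 0 0 1; -0.2 -0.95 0 0 0 0 1; -0.2 -0.95 0 0 0 0 1; -0.2 -0.95 0 0 0 0 1; -0.2 -0.95 0 0 0 0 1; -0.2 -0.95 0 0 0 0 1; -0.2 -0.95 0 0 0 0 1"}}

```text
time_s: 38.3
tcp_pos: [0.5039, 0.1732, 0.0778]
ee_rot: [[-0.995, -0.101, -0.007], [-0.101, 0.995, -0.008], [0.008, -0.007, -1.0]]
wrist_force: [-0.6, -0.4, -2.8]
gripper_width: 0.457
gripper_force: 30.0
```

{"name": "jog_arm", "arguments": {"plan": "-0.2 -0.95 0.2 0 0 0 1; -0.2 -0.95 0.3 0 0 0 1; -0.2 -0.95 0.27 0 0 0 1; -0.2 -0.95 0 0 0 0 1; -0.2 -0.95 0 0 0 0 1; -0.2 -0.6 0 0 0 0 1; 0 0 0 0 0 0 1; 0 0 0 0 0 0 1; 0 0 0 0 0 0 1; 0 0 0 0 0 0 1"}}

```text
time_s: 39.3
tcp_pos: [0.5482, 0.046, 0.0605]
ee_rot: [[-0.995, -0.104, -0.004], [-0.104, 0.995, -0.006], [0.005, -0.005, -1.0]]
wrist_force: [0.1, 0.2, -2.6]
gripper_width: 0.455
gripper_force: 30.0
```

```bash
python3 -c "
from h import *
need(.5652,-.0589,.062,5.95)
plate(.05,.1,(.4,.75,-.12,.3))
"
```

```text
t 39.3 pos [0.5482 0.046  0.0605] F [ 0.1  0.2 -2.6] grip 39.6 30.0
 dxyz mm [  17.  -104.9    1.5] shift units (now axes) [-0.24 -4.24 -0.04] (after-turn axes) [-0.24 -4.24 -0.06] turn units [-0.04 -0.03  0.  ]
rect c [515.5  43.3] [74.2 64.2] yaw 5.82 z 0.0717 uv box [np.int64(176), np.int64(109)] [np.int64(329), np.int64(258)] 12895
  eye ctr ((502.4513854980469, 41.755516052246094), 12.265250205993652) 1466.5
rect c [579.4  49.7] [19.8 40.2] yaw -84.14 z 0.071 uv box [np.int64(215), np.int64(290)] [np.int64(290), np.int64(319)] 2239
```

{"name": "jog_arm", "arguments": {"plan": "0 -0.6 0 -0.04 -0.03 0 1; 0 -0.7 0 0 0 0 1; -0.1 -0.7 0 0 0 0 1; -0.14 -0.7 0 0 0 0 1; 0 -0.7 0 0 0 0 1; 0 -0.6 0 0 0 0 1; 0 -0.24 0 0 0 0 1; 0 0 0 0 0 0 1; 0 0 0.3 0 0 0 1; 0 0 0.3 0 0 0 1"}}

```text
time_s: 40.35
tcp_pos: [0.5655, -0.0586, 0.0454]
ee_rot: [[-0.995, -0.104, 0.0], [-0.104, 0.995, 0.001], [-0.0, 0.001, -1.0]]
wrist_force: [-0.4, -0.2, -2.8]
gripper_width: 0.455
gripper_force: 30.0
```

```bash
python3 -c "
from h import *
need(.5652,-.0589,.039,5.95)
plate(.04,.1,(.4,.75,-.12,.3))
"
```

```text
t 40.35 pos [ 0.5655 -0.0586  0.0454] F [-0.4 -0.2 -2.8] grip 39.6 30.0
 dxyz mm [-0.3 -0.3 -6.4] shift units (now axes) [ 0.01 -0.01  0.25] (after-turn axes) [ 0.01 -0.01  0.25] turn units [0. 0. 0.]
rect c [532.9 -61.7] [74.2 65.9] yaw 5.96 z 0.0565 uv box [np.int64(172), np.int64(109)] [np.int64(333), np.int64(258)] 12871
  eye ctr ((519.8050537109375, -62.83082962036133), 12.270305633544922) 1563.5
rect c [596.5 -55. ] [19.8 40.2] yaw -83.5 z 0.0561 uv box [np.int64(215), np.int64(290)] [np.int64(290), np.int64(319)] 2235
```

{"name": "jog_arm", "arguments": {"plan": "0 0 0.15 0 0 0 1; 0 0 0.1 0 0 0 1; 0 0 0 0 0 0 1; 0 0 0 0 0 0 -0.4; 0 0 0 0 0 0 -0.4; 0 0 0 0 0 0 -0.4; 0 0 0 0 0 0 -0.4; 0 0 -0.4 0 0 0 -0.4; 0 0 -0.8 0 0 0 -0.4; 0 0 -1 0 0 0 -0.4"}}

```text
time_s: 41.4
tcp_pos: [0.565, -0.0595, 0.095]
ee_rot: [[-0.995, -0.103, -0.002], [-0.103, 0.995, -0.0], [0.002, 0.0, -1.0]]
wrist_force: [1.3, -0.3, -0.1]
gripper_width: 0.702
gripper_force: 0.0
```

{"name": "jog_arm", "arguments": {"plan": "0 0 -1 0 0 0 1; 0 0 -1 0 0 0 1; 0 0 -1 0 0 0 1; 0 0 -1 0 0 0 1; 0 0 -1 0 0 0 1; 0 0 -1 0 0 0 1; 0 0 -0.5 0 0 0 1; -0.9 0 0 0 0 0 1; -0.9 0 0 0 0 0 1; -0.9 0 0 0 0 0 1"}}

```text
time_s: 42.4
tcp_pos: [0.633, -0.0523, 0.2572]
ee_rot: [[-0.995, -0.103, -0.0], [-0.103, 0.995, 0.001], [-0.0, 0.001, -1.0]]
wrist_force: [0.8, 0.6, 0.2]
gripper_width: 0.009
gripper_force: 0.0
```

{"name": "jog_arm", "arguments": {"plan": "-0.9 0.03 0 0 0 0 1; 0 0 0 0 0 0 1; 0 0 0 0 0 0 1; 0 0 0 0 0 0 1; 0 0 0 0 0 0 1; 0 0 0 0 0 0 1; 0 0 0 0 0 0 1; 0 0 0 0 0 0 1; 0 0 0 0 0 0 1; 0 0 0 0 0 0 1"}}

```text
time_s: 43.4
tcp_pos: [0.6549, -0.0494, 0.2571]
ee_rot: [[-0.995, -0.103, 0.0], [-0.103, 0.995, 0.0], [-0.0, 0.0, -1.0]]
wrist_force: [-1.0, 0.7, -0.6]
gripper_width: 0.003
gripper_force: 0.0
```

```bash
python3 -c "
from h import *
need(.655,-.0485,.17,5.95)
plate(.04,.06,(.4,.75,-.12,.12))
"
```

```text
t 43.4 pos [ 0.6549 -0.0494  0.2571] F [-1.   0.7 -0.6] grip 0.3 0.0
 dxyz mm [  0.1   0.9 -87.1] shift units (now axes) [-0.01  0.03  3.48] (after-turn axes) [-0.01  0.03  3.48] turn units [ 0.  0. -0.]
rect c [578.3 -57.7] [166.1  40.1] yaw 5.79 z 0.0499 uv box [np.int64(233), np.int64(9)] [np.int64(271), np.int64(169)] 5477
  eye ctr ((520.4058227539062, -63.66576385498047), 12.623924255371094) 442.0
```

Mid plate is flat on the granite (z 0.0499). Press, hold, then rise and go back to it.

{"name": "jog_arm", "arguments": {"plan": "0 0.03 0.6 0 0 0 1; 0 0 0.6 0 0 0 1; 0 0 0.5 0 0 0 1; 0 0 0.5 0 0 0 1; 0 0 0.4 0 0 0 1; 0 0 0.3 0 0 0 1; 0 0 0.25 0 0 0 1; 0 0 0.2 0 0 0 1; 0 0 0.1 0 0 0 1; 0 0 0.05 0 0 0 1"}}

```text
time_s: 44.45
tcp_pos: [0.6549, -0.0486, 0.1752]
ee_rot: [[-0.994, -0.105, 0.003], [-0.105, 0.994, -0.001], [-0.003, -0.001, -1.0]]
wrist_force: [-11.1, 3.6, 23.8]
gripper_width: 0.005
gripper_force: 12.0
```

{"name": "jog_arm", "arguments": {"plan": "0 0 0 0 0 0 1; 0 0 0 0 0 0 1; 0 0 0 0 0 0 1; 0 0 0 0 0 0 1; 0 0 0 0 0 0 1; 0 0 0 0 0 0 1; 0 0 0 0 0 0 1; 0 0 0 0 0 0 1; 0 0 0 0 0 0 1; 0 0 0 0 0 0 1"}}

```text
time_s: 45.45
tcp_pos: [0.655, -0.0486, 0.1753]
ee_rot: [[-0.995, -0.105, 0.003], [-0.105, 0.995, -0.001], [-0.003, -0.001, -1.0]]
wrist_force: [-9.2, 3.9, 19.7]
gripper_width: 0.007
gripper_force: 10.0
```

{"name": "jog_arm", "arguments": {"plan": "0 0 -0.4 0 0 0 1; 0 0 -0.8 0 0 0 1; 0 0 -0.8 0 0 0 1; 0 0 -0.8 0 0 0 1; 0 0 -0.7 0 0 0 1; 0.9 0 0 0 0 0 -0.4; 0.9 0 0 0 0 0 -0.4; 0.9 0 0 0 0 0 -0.4; 0.9 0 0 0 0 0 -0.4; 0 0 0.5 0 0 0 -0.4"}}

```text
time_s: 46.45
tcp_pos: [0.5647, -0.0582, 0.2465]
ee_rot: [[-0.995, -0.103, 0.005], [-0.103, 0.995, 0.001], [-0.005, 0.0, -1.0]]
wrist_force: [0.7, -0.7, -0.2]
gripper_width: 0.373
gripper_force: 0.0
```

{"name": "jog_arm", "arguments": {"plan": "0 0 0.9 0 0 0 -0.4; 0 0 0.9 0 0 0 -0.4; 0 0 0.9 0 0 0 -0.4; 0 0 0.9 0 0 0 -0.4; 0 0 0.4 0 0 0 -0.4; 0 0 0 0 0 0 -0.4; 0 0 0 0 0 0 -0.4; 0 0 0 0 0 0 -0.4; 0 0 0 0 0 0 -0.4; 0 0 0 0 0 0 -0.4"}}

```text
time_s: 47.45
tcp_pos: [0.5658, -0.0578, 0.1454]
ee_rot: [[-0.995, -0.103, 0.002], [-0.103, 0.995, 0.001], [-0.002, 0.0, -1.0]]
wrist_force: [-0.3, -0.4, -0.3]
gripper_width: 0.697
gripper_force: 0.0
```

```bash
python3 -c "
from h import *
need(.566,-.0585,.039,5.8)
plate(.038,.06,(.4,.75,-.12,.12))
"
```

```text
t 47.45 pos [ 0.5658 -0.0578  0.1454] F [-0.3 -0.4 -0.3] grip 60.7 0.0
 dxyz mm [   0.2   -0.7 -106.4] shift units (now axes) [ 0.   -0.03  4.25] (after-turn axes) [-0.01 -0.03  4.25] turn units [0.   0.01 0.01]
rect c [561.5 -59.2] [131.7  40.1] yaw 5.8 z 0.0499 uv box [np.int64(225), np.int64(103)] [np.int64(277), np.int64(258)] 7016
  eye ctr ((519.6139526367188, -63.40400695800781), 12.427535057067871) 695.0
rect c [666.2 -48.4] [19.3 39.9] yaw -83.58 z 0.0499 uv box [np.int64(229), np.int64(290)] [np.int64(273), np.int64(306)] 747
```

{"name": "jog_arm", "arguments": {"plan": "0 -0.03 0.9 0 0 0 -0.4; 0 0 0.9 0 0 0 -0.4; 0 0 0.9 0 0 0 -0.4; 0 0 0.9 0 0 0 -0.4; 0 0 0.5 0 0 0 -0.4; 0 0 0.15 0 0 0 -0.4; 0 0 0 0 0 0 -0.4; 0 0 0 0 0 0 1; 0 0 0 0 0 0 1; 0 0 0 0 0 0 1"}}

```text
time_s: 48.5
tcp_pos: [0.566, -0.0585, 0.0392]
ee_rot: [[-0.995, -0.103, 0.002], [-0.103, 0.995, 0.001], [-0.002, 0.0, -1.0]]
wrist_force: [-0.0, -0.1, -0.2]
gripper_width: 0.506
gripper_force: 0.0
```

{"name": "jog_arm", "arguments": {"plan": "0 0 0 0 0 0 1; 0 0 0 0 0 0 1; 0 0 0 0 0 0 1; 0 0 -0.3 0 0 0 1; 0 0 -0.5 0 0 0 1; 0.5 0 0 0 0 0 1; 0.8 0 0 0 0 0 1; 0.9 0 0 0 0 0 1; 0.9 0 0 0 0 0 1; 0.9 0 -0.2 0 0 0 1"}}

```text
time_s: 49.5
tcp_pos: [0.4644, -0.069, 0.0632]
ee_rot: [[-0.995, -0.103, -0.002], [-0.103, 0.995, 0.0], [0.002, 0.001, -1.0]]
wrist_force: [-0.1, -0.2, -2.0]
gripper_width: 0.455
gripper_force: 30.0
```

{"name": "jog_arm", "arguments": {"plan": "0 0 -0.6 0 0 0 1; 0 0 -0.8 0 0 0 1; 0 0 -0.8 0 0 0 1; 0 0 -0.6 0 0 0.33 1; 0 -0.4 0 0 0 0 1; -0.1 -0.9 0 0 0 0 1; -0.2 -0.9 0 0 0 0 1; -0.2 -0.9 0 0 0 0 1; -0.2 -0.9 0 0 0 0 1; 0 -0.9 0 0 0 0 1"}}

```text
time_s: 50.5
tcp_pos: [0.4902, -0.1915, 0.1321]
ee_rot: [[-0.998, -0.058, -0.002], [-0.058, 0.998, 0.001], [0.002, 0.001, -1.0]]
wrist_force: [0.2, 0.3, -2.6]
gripper_width: 0.457
gripper_force: 30.0
```

{"name": "jog_arm", "arguments": {"plan": "0 -0.9 0 0 0 0 1; 0 -0.9 0 0 0 0 1; 0 -0.9 0 0 0 0 1; 0 -0.9 0 0 0 0 1; 0 -0.6 0 0 0 0 1; 0 0 0 0 0 0 1; 0 0 0 0 0 0 1; 0 0 0 0 0 0 1; 0 0 0 0 0 0 1; 0 0 0 0 0 0 1"}}

```text
time_s: 51.5
tcp_pos: [0.4965, -0.2944, 0.1333]
ee_rot: [[-0.998, -0.058, 0.0], [-0.058, 0.998, 0.0], [-0.0, 0.0, -1.0]]
wrist_force: [-0.3, 0.2, -3.6]
gripper_width: 0.454
gripper_force: 30.0
```

```bash
python3 -c "
from h import *
need(.495,-.2956,.024,3.1)
plate(.09,.18,(.3,.75,-.4,.1))
posts((.42,.48,-.42,-.17))"
```

```text
t 51.5 pos [ 0.4965 -0.2944  0.1333] F [-0.3  0.2 -3.6] grip 39.5 30.0
 dxyz mm [  -1.5   -1.2 -109.3] shift units (now axes) [ 0.06 -0.05  4.37] (after-turn axes) [ 0.06 -0.05  4.37] turn units [0.   0.   0.03]
rect c [ 463.6 -296.2] [74.2 65.6] yaw 3.09 z 0.1445 uv box [np.int64(172), np.int64(108)] [np.int64(332), np.int64(258)] 13034
  eye ctr ((450.3478698730469, -296.3946838378906), 12.274201393127441) 1465.0
rect c [ 527.9 -292.2] [19.9 40.3] yaw -87.34 z 0.1441 uv box [np.int64(215), np.int64(290)] [np.int64(290), np.int64(319)] 2235
post [ 452.1 -219.5] rms 15.77 2689
post [ 453.  -377.9] rms 0.18 167
post [ 444.2 -217.9] rms 0.19 167
```

{"name": "jog_arm", "arguments": {"plan": "0.07 -0.06 0.3 0 0 0.02 1; 0 0 0.6 0 0 0 1; 0 0 0.6 0 0 0 1; 0 0 0.4 0 0 0 1; 0 0 0.4 0 0 0 1; 0 0 0.4 0 0 0 1; 0 0 0.4 0 0 0 1; 0 0 0.4 0 0 0 1; 0 0 0.4 0 0 0 1; 0 0 0.3 0 0 0 1"}}

```text
time_s: 52.6
tcp_pos: [0.4946, -0.2965, 0.0272]
ee_rot: [[-0.999, -0.054, -0.001], [-0.054, 0.999, 0.001], [0.001, 0.001, -1.0]]
wrist_force: [1.1, 0.3, -2.8]
gripper_width: 0.455
gripper_force: 30.0
```

{"name": "jog_arm", "arguments": {"plan": "0 0 0.1 0 0 0 1; 0 0 0.04 0 0 0 1; 0 0 0 0 0 0 1; 0 0 0 0 0 0 1; 0 0 0 0 0 0 -0.35; 0 0 0 0 0 0 -0.35; 0 0 0 0 0 0 -0.35; 0 0 0 0 0 0 -0.35; 0 0 -0.4 0 0 0 -0.35; 0 0 -0.8 0 0 0 -0.35"}}

```text
time_s: 53.6
tcp_pos: [0.4937, -0.2962, 0.0542]
ee_rot: [[-0.999, -0.054, -0.003], [-0.054, 0.999, 0.001], [0.003, 0.002, -1.0]]
wrist_force: [0.1, -0.8, 0.3]
gripper_width: 0.672
gripper_force: 0.0
```

{"name": "jog_arm", "arguments": {"plan": "0 0 -1 0 0 0 -0.35; 0 0 -1 0 0 0 -0.35; 0 0 -1 0 0 0 -0.35; 0 0 -1 0 0 0 -0.35; 0 0 -1 0 0 0 -0.35; 0 0 -1 0 0 0 -0.35; 0 0 0 0 0 0 -0.35; 0 0 0 0 0 0 -0.35; 0 0 0 0 0 0 -0.35; 0 0 0 0 0 0 -0.35"}}

```text
time_s: 54.6
tcp_pos: [0.4941, -0.2964, 0.2036]
ee_rot: [[-0.999, -0.054, -0.002], [-0.054, 0.999, 0.001], [0.002, 0.001, -1.0]]
wrist_force: [-0.3, -0.5, -0.3]
gripper_width: 0.676
gripper_force: 0.0
```

```bash
python3 -c "
from h import *
need(.497,.290,.2,2.4)
plate(.02,.05,(.36,.65,-.42,-.17),save='w5.png')
plate(.015,.05,(.3,.65,.24,.36),'top')
"
```

```text
t 54.6 pos [ 0.4941 -0.2964  0.2036] F [-0.3 -0.5 -0.3] grip 58.8 0.0
 dxyz mm [  2.9 586.4  -3.6] shift units (now axes) [-1.38 23.41  0.17] (after-turn axes) [-1.1  23.43  0.15] turn units [ 0.01 -0.01  0.09]
rect c [ 509.3 -295.8] [169.1  40.1] yaw 2.89 z 0.0349 uv box [np.int64(232), np.int64(102)] [np.int64(272), np.int64(258)] 5561
  eye ctr ((448.3038330078125, -298.8416442871094), 12.528945922851562) 438.5
rect c [ 495.5 -216. ] [151.   36.5] yaw 3.09 z 0.0288 uv box [np.int64(308), np.int64(102)] [np.int64(351), np.int64(241)] 4048
  eye ctr ((444.177978515625, -218.21878051757812), 13.883994102478027) 467.0
rect c [515.6 291.5] [181.5  46.3] yaw 2.1 z 0.0266 uv box [np.int64(142), np.int64(154)] [np.int64(156), np.int64(209)] 747
```

View pics/w5.png

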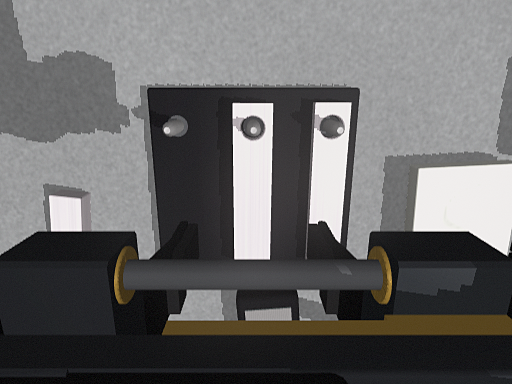

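Thin and mid are both seated, with posts inside their eyes at (333,127) and (253,127); post2 is free at (176,127). Fetching the thick plate.

{"name": "jog_arm", "arguments": {"plan": "0 0.6 0 0 0 0 -0.6; 0 1 0 0 0 0 -0.6; 0 1 0 0 0 0 -0.6; 0 1 0 0 0 0 -0.6; 0 1 0 0 0 0 -0.6; 0 1 0 0 0 0 -0.6; 0 1 0 0 0 0 -0.6; 0 1 0 0 0 0 -0.6; 0 1 0 0 0 0 -0.6; 0 1 0 0 0 0 -0.6"}}

```text
time_s: 55.7
tcp_pos: [0.4811, -0.0554, 0.2046]
ee_rot: [[-0.999, -0.055, -0.0], [-0.055, 0.999, 0.0], [0.0, 0.0, -1.0]]
wrist_force: [0.5, -0.2, -0.1]
gripper_width: 0.796
gripper_force: 0.0
```

{"name": "jog_arm", "arguments": {"plan": "-0.1 1 0 0 0 0 -0.6; -0.1 1 0 0 0 0 -0.6; -0.1 1 0 0 0 0 -0.6; -0.1 1 0 0 0 0 -0.6; -0.1 1 0 0 0 0 -0.6; -0.1 1 0 0 0 0 -0.6; -0.1 1 0 0 0 0 -0.6; -0.2 1 0 0 0 0 -0.6; -0.2 1 0 0 0 0 -0.6; -0.2 1 0 0 0 0 -0.6"}}

```text
time_s: 56.7
tcp_pos: [0.4999, 0.1958, 0.2047]
ee_rot: [[-0.998, -0.055, -0.0], [-0.055, 0.998, 0.0], [0.0, 0.0, -1.0]]
wrist_force: [0.6, -0.7, -0.1]
gripper_width: 0.804
gripper_force: 0.0
```

{"name": "jog_arm", "arguments": {"plan": "-0.1 1 0 0 0 0 -0.6; 0 1 0 0 0 0 -0.6; 0 1 0 0 0 0 -0.6; 0 0.8 0 0 0 0 -0.6; 0 0 0.5 0 0 0.08 -0.6; 0 0 0.7 0 0 0 -0.6; 0 0 0.5 0 0 0 -0.6; 0 0 0 0 0 0 -0.6; 0 0 0 0 0 0 -0.6; 0 0 0 0 0 0 -0.6"}}

```text
time_s: 57.7
tcp_pos: [0.4985, 0.2894, 0.1632]
ee_rot: [[-0.999, -0.043, 0.001], [-0.043, 0.999, 0.001], [-0.001, 0.001, -1.0]]
wrist_force: [0.4, -0.1, 1.1]
gripper_width: 0.801
gripper_force: 0.0
```

```bash
python3 -c "
from h import *
need(.496,.290,.01,2.2)
plate(.015,.045,(.3,.65,.22,.37))
"
```

```text
t 57.7 pos [0.4985 0.2894 0.1632] F [ 0.4 -0.1  1.1] grip 69.7 0.0
 dxyz mm [  -2.5    0.6 -153.2] shift units (now axes) [0.11 0.02 6.13] (after-turn axes) [0.1  0.03 6.13] turn units [0.01 0.01 0.03]
rect c [504.7 291. ] [152.7  44.1] yaw 2.28 z 0.0279 uv box [np.int64(229), np.int64(102)] [np.int64(279), np.int64(258)] 6834
  eye ctr ((451.6106872558594, 288.8518371582031), 12.490612983703613) 539.0
```

{"name": "jog_arm", "arguments": {"plan": "0.04 0.05 0.9 0 0 0.02 -0.6; 0 0 0.9 0 0 0 -0.6; 0 0 0.9 0 0 0 -0.6; 0 0 0.9 0 0 0 -0.6; 0 0 0.9 0 0 0 -0.6; 0 0 0.9 0 0 0 -0.6; 0 0 0.5 0 0 0 -0.6; 0 0 0.2 0 0 0 -0.6; 0 0 0 0 0 0 -0.6; 0 0 0 0 0 0 1"}}

```text
time_s: 58.75
tcp_pos: [0.4976, 0.2913, 0.011]
ee_rot: [[-0.999, -0.041, 0.002], [-0.041, 0.999, 0.002], [-0.002, 0.002, -1.0]]
wrist_force: [0.3, -0.7, -0.3]
gripper_width: 0.766
gripper_force: 0.0
```

{"name": "jog_arm", "arguments": {"plan": "0 0 0 0 0 0 1; 0 0 0 0 0 0 1; 0 0 0 0 0 0 1; 0 0 0 0 0 0 1; 0 0 0 0 0 0 1; 0 0 -0.4 0 0 0 1; 0 0 -0.7 0 0 0 1; 0 0 -0.7 0 0 0 1; 0 0 -0.4 0 0 0 1; 0 0 0 0 0 0 1"}}

```text
time_s: 59.75
tcp_pos: [0.4974, 0.2912, 0.0662]
ee_rot: [[-0.999, -0.04, 0.002], [-0.04, 0.999, 0.002], [-0.002, 0.002, -1.0]]
wrist_force: [-0.3, -0.4, -4.3]
gripper_width: 0.501
gripper_force: 30.0
```

```bash
python3 -c "
from h import *
need(.5652,-.0589,.064,5.95)
plate(.06,.13,(.3,.65,.22,.37))
"
```

```text
t 59.75 pos [0.4974 0.2912 0.0662] F [-0.3 -0.4 -4.3] grip 43.6 30.0
 dxyz mm [  67.8 -350.1   -2.2] shift units (now axes) [ -2.15 -14.1    0.06] (after-turn axes) [ -1.25 -14.21   0.09] turn units [ 0.02  0.01 -0.45]
rect c [463.3 290.2] [69.9 69.8] yaw 2.36 z 0.0837 uv box [np.int64(167), np.int64(111)] [np.int64(338), np.int64(258)] 14598
  eye ctr ((452.3463134765625, 289.7184753417969), 12.323280334472656) 1443.5
rect c [524.1 292.6] [19.4 44.2] yaw -87.71 z 0.0836 uv box [np.int64(209), np.int64(290)] [np.int64(296), np.int64(319)] 2574
```

{"name": "jog_arm", "arguments": {"plan": "0 0 0.1 0 0 -0.25 1; 0 0 0.15 0 0 -0.2 1; 0 -0.6 0 0 0 0 1; -0.1 -0.9 0 0 0 0 1; -0.1 -0.95 0 0 0 0 1; -0.1 -0.95 0 0 0 0 1; -0.1 -0.95 0 0 0 0 1; -0.1 -0.95 0 0 0 0 1; -0.1 -0.95 0 0 0 0 1; -0.1 -0.95 0 0 0 0 1"}}

```text
time_s: 60.8
tcp_pos: [0.5322, 0.1115, 0.0579]
ee_rot: [[-0.995, -0.102, -0.002], [-0.102, 0.995, -0.0], [0.002, -0.0, -1.0]]
wrist_force: [0.1, 0.2, -3.8]
gripper_width: 0.502
gripper_force: 30.0
```

{"name": "jog_arm", "arguments": {"plan": "-0.1 -0.9 0 0 0 0 1; -0.1 -0.8 0 0 0 0 1; -0.1 -0.8 0 0 0 0 1; -0.1 -0.8 0 0 0 0 1; -0.1 -0.8 0 0 0 0 1; 0 -0.8 0 0 0 0 1; 0 -0.7 0 0 0 0 1; 0 -0.7 0 0 0 0 1; 0 -0.6 0 0 0 0 1; 0 0 0 0 0 0 1"}}

```text
time_s: 61.8
tcp_pos: [0.5624, -0.0589, 0.0579]
ee_rot: [[-0.995, -0.1, -0.001], [-0.1, 0.995, 0.0], [0.001, 0.0, -1.0]]
wrist_force: [-0.3, -0.9, -4.3]
gripper_width: 0.501
gripper_force: 30.0
```

```bash
python3 -c "
from h import *
need(.5645,-.0589,.0405,5.95)
plate(.05,.13,(.4,.75,-.12,.12))
"
```

```text
t 61.8 pos [ 0.5624 -0.0589  0.0579] F [-0.3 -0.9 -4.3] grip 43.6 30.0
 dxyz mm [  2.1   0.  -17.4] shift units (now axes) [-0.09 -0.01  0.7 ] (after-turn axes) [-0.08 -0.01  0.7 ] turn units [ 0.   -0.01 -0.02]
rect c [528.5 -61.9] [69.9 70.1] yaw -84.39 z 0.0756 uv box [np.int64(167), np.int64(111)] [np.int64(338), np.int64(258)] 14628
  eye ctr ((517.4764404296875, -62.97044372558594), 12.224818229675293) 1395.5
rect c [588.8 -55.8] [19.2 44.1] yaw -83.96 z 0.0753 uv box [np.int64(209), np.int64(290)] [np.int64(296), np.int64(319)] 2571
```

{"name": "jog_arm", "arguments": {"plan": "-0.09 0 0.3 0 0 -0.02 1; 0 0 0.25 0 0 0 1; 0 0 0.15 0 0 0 1; 0 0 0.02 0 0 0 1; 0 0 0 0 0 0 -0.5; 0 0 0 0 0 0 -0.5; 0 0 0 0 0 0 -0.5; 0 0 0 0 0 0 -0.5; 0 0 -0.4 0 0 0 -0.5; 0 0 -0.8 0 0 0 -0.5"}}

```text
time_s: 62.85
tcp_pos: [0.5643, -0.0568, 0.07]
ee_rot: [[-0.994, -0.105, -0.003], [-0.105, 0.994, -0.0], [0.003, 0.0, -1.0]]
wrist_force: [-0.3, 0.1, -0.1]
gripper_width: 0.742
gripper_force: 0.0
```

{"name": "jog_arm", "arguments": {"plan": "0 0 -1 0 0 0 -0.5; 0 0 -1 0 0 0 1; 0 0 -1 0 0 0 1; 0 0 -1 0 0 0 1; 0 0 -1 0 0 0 1; 0 0 -1 0 0 0 1; 0 0 -1 0 0 0 1; 0 0 -0.5 0 0 0 1; -0.8 0 0 0 0 0 1; -0.9 0 0 0 0 0 1"}}

```text
time_s: 63.85
tcp_pos: [0.6076, -0.0522, 0.2594]
ee_rot: [[-0.994, -0.106, 0.002], [-0.106, 0.994, 0.001], [-0.002, 0.001, -1.0]]
wrist_force: [-0.9, -0.1, -0.9]
gripper_width: 0.041
gripper_force: 0.0
```

{"name": "jog_arm", "arguments": {"plan": "-0.9 0 0 0 0 0 1; -0.9 0.03 0 0 0 0 1; -0.1 0 0 0 0 0 1; 0 0 0 0 0 0 1; 0 0 0 0 0 0 1; 0 0 0 0 0 0 1; 0 0 0 0 0 0 1; 0 0 0 0 0 0 1; 0 0 0 0 0 0 1; 0 0 0 0 0 0 1"}}

```text
time_s: 64.85
tcp_pos: [0.6546, -0.0465, 0.2582]
ee_rot: [[-0.994, -0.106, 0.0], [-0.106, 0.994, 0.0], [-0.0, 0.0, -1.0]]
wrist_force: [-0.7, -0.6, -1.0]
gripper_width: 0.001
gripper_force: 0.0
```

```bash
python3 -c "
from h import *
need(.655,-.0485,.178,5.95)
plate(.04,.07,(.4,.75,-.12,.12))
"
```

```text
t 64.85 pos [ 0.6546 -0.0465  0.2582] F [-0.7 -0.6 -1. ] grip 0.1 0.0
 dxyz mm [  0.4  -2.  -80.2] shift units (now axes) [-0.01 -0.08  3.21] (after-turn axes) [-0.01 -0.08  3.21] turn units [0.   0.   0.02]
rect c [585.3 -53.9] [179.2  44. ] yaw 6.14 z 0.0579 uv box [np.int64(231), np.int64(8)] [np.int64(274), np.int64(182)] 6326
  eye ctr ((520.5076904296875, -60.831520080566406), 12.613512992858887) 418.5
```

{"name": "jog_arm", "arguments": {"plan": "0 -0.08 0.6 0 0 0 1; 0 0 0.5 0 0 0 1; 0 0 0.5 0 0 0 1; 0 0 0.4 0 0 0 1; 0 0 0.4 0 0 0 1; 0 0 0.3 0 0 0 1; 0 0 0.25 0 0 0 1; 0 0 0.2 0 0 0 1; 0 0 0.08 0 0 0 1; 0 0 0 0 0 0 1"}}

```text
time_s: 65.9
tcp_pos: [0.6549, -0.0484, 0.1833]
ee_rot: [[-0.994, -0.108, 0.003], [-0.108, 0.994, -0.001], [-0.003, -0.001, -1.0]]
wrist_force: [-9.4, 3.9, 21.8]
gripper_width: 0.005
gripper_force: 10.3
```

{"name": "jog_arm", "arguments": {"plan": "0 0 0 0 0 0 1; 0 0 0 0 0 0 1; 0 0 0 0 0 0 1; 0 0 0 0 0 0 1; 0 0 0 0 0 0 1; 0 0 0 0 0 0 1; 0 0 0 0 0 0 1; 0 0 0 0 0 0 1; 0 0 0 0 0 0 1; 0 0 0 0 0 0 1"}}

```text
time_s: 66.9
tcp_pos: [0.6548, -0.0485, 0.1833]
ee_rot: [[-0.994, -0.107, 0.003], [-0.107, 0.994, -0.001], [-0.003, -0.001, -1.0]]
wrist_force: [-10.3, 3.0, 20.2]
gripper_width: 0.002
gripper_force: 10.2
```

{"name": "jog_arm", "arguments": {"plan": "0 0 -0.4 0 0 0 1; 0 0 -0.8 0 0 0 1; 0 0 -0.8 0 0 0 1; 0 0 -0.8 0 0 0 1; 0 0 -0.4 0 0 0 1; 0.9 0 0 0 0 0 -0.5; 0.9 0 0 0 0 0 -0.5; 0.9 0 0 0 0 0 -0.5; 0.9 0.07 0 0 0 0 -0.5; 0 0 0.5 0 0 0 -0.5"}}

```text
time_s: 67.9
tcp_pos: [0.5642, -0.0564, 0.2464]
ee_rot: [[-0.994, -0.106, 0.004], [-0.106, 0.994, 0.001], [-0.004, 0.001, -1.0]]
wrist_force: [1.7, 0.3, 0.2]
gripper_width: 0.373
gripper_force: 0.0
```

{"name": "jog_arm", "arguments": {"plan": "0 0 0.9 0 0 0 -0.5; 0 0 0.9 0 0 0 -0.5; 0 0 0.9 0 0 0 -0.5; 0 0 0.9 0 0 0 -0.5; 0 0 0.4 0 0 0 -0.5; 0 0 0 0 0 0 -0.5; 0 0 0 0 0 0 -0.5; 0 0 0 0 0 0 -0.5; 0 0 0 0 0 0 -0.5; 0 0 0 0 0 0 -0.5"}}

```text
time_s: 68.9
tcp_pos: [0.5656, -0.0561, 0.1456]
ee_rot: [[-0.994, -0.106, 0.002], [-0.106, 0.994, 0.001], [-0.002, 0.0, -1.0]]
wrist_force: [0.3, 0.3, -0.2]
gripper_width: 0.751
gripper_force: 0.0
```

```bash
python3 -c "
from h import *
need(.566,-.0559,.0405,6.1)
plate(.04,.07,(.4,.75,-.12,.12))
"
```

```text
t 68.9 pos [ 0.5656 -0.0561  0.1456] F [ 0.3  0.3 -0.2] grip 65.4 0.0
 dxyz mm [   0.4    0.2 -105.1] shift units (now axes) [-0.01  0.    4.21] (after-turn axes) [-0.01  0.01  4.21] turn units [ 0.    0.01 -0.  ]
rect c [559.3 -56.4] [126.8  44.1] yaw 6.16 z 0.0579 uv box [np.int64(223), np.int64(104)] [np.int64(282), np.int64(258)] 7976
  eye ctr ((519.796875, -60.61753463745117), 12.357829093933105) 685.5
rect c [663.5 -45.2] [23.8 43.7] yaw -83.98 z 0.0579 uv box [np.int64(228), np.int64(290)] [np.int64(277), np.int64(312)] 1143
```

{"name": "jog_arm", "arguments": {"plan": "0 0 0.9 0 0 0 -0.5; 0 0 0.9 0 0 0 -0.5; 0 0 0.9 0 0 0 -0.5; 0 0 0.9 0 0 0 -0.5; 0 0 0.45 0 0 0 -0.5; 0 0 0.15 0 0 0 -0.5; 0 0 0 0 0 0 -0.5; 0 0 0 0 0 0 1; 0 0 0 0 0 0 1; 0 0 0 0 0 0 1"}}

```text
time_s: 69.95
tcp_pos: [0.5658, -0.056, 0.0406]
ee_rot: [[-0.994, -0.106, 0.002], [-0.106, 0.994, 0.001], [-0.002, 0.0, -1.0]]
wrist_force: [-0.8, -0.6, 0.6]
gripper_width: 0.563
gripper_force: 0.0
```

{"name": "jog_arm", "arguments": {"plan": "0 0 0 0 0 0 1; 0 0 0 0 0 0 1; 0 0 0 0 0 0 1; 0 0 -0.3 0 0 0 1; 0 0 -0.4 0 0 0 1; 0.5 0 0 0 0 0 1; 0.8 0 0 0 0 0 1; 0.9 0 0 0 0 0 1; 0.9 0 0 0 0 0 1; 0.9 0 -0.2 0 0 0 1"}}

```text
time_s: 70.95
tcp_pos: [0.4639, -0.067, 0.0619]
ee_rot: [[-0.994, -0.105, -0.002], [-0.105, 0.994, 0.0], [0.002, 0.0, -1.0]]
wrist_force: [-0.2, -0.4, -3.3]
gripper_width: 0.501
gripper_force: 30.0
```

{"name": "jog_arm", "arguments": {"plan": "0 0 -0.6 0 0 0 1; 0 0 -0.8 0 0 0 1; 0 0 -0.8 0 0 0 1; 0 0 -0.8 0 0 0.37 1; 0 -0.4 0 0 0 0 1; -0.1 -0.9 0 0 0 0 1; -0.2 -0.9 0 0 0 0 1; -0.2 -0.9 0 0 0 0 1; -0.2 -0.9 0 0 0 0 1; 0 -0.9 0 0 0 0 1"}}

```text
time_s: 71.95
tcp_pos: [0.4895, -0.1894, 0.1359]
ee_rot: [[-0.998, -0.055, -0.002], [-0.055, 0.998, 0.001], [0.002, 0.001, -1.0]]
wrist_force: [0.5, -0.4, -3.6]
gripper_width: 0.503
gripper_force: 30.0
```

{"name": "jog_arm", "arguments": {"plan": "0 -1 0 0 0 0 1; 0 -1 0 0 0 0 1; 0 -1 0 0 0 0 1; 0 -1 0 0 0 0 1; 0 -1 0 0 0 0 1; 0 -1 0 0 0 0 1; 0 -0.9 0 0 0 0 1; 0 -0.6 0 0 0 0 1; 0 0 0 0 0 0 1; 0 0 0 0 0 0 1"}}

```text
time_s: 72.95
tcp_pos: [0.4992, -0.3752, 0.136]
ee_rot: [[-0.999, -0.054, -0.002], [-0.054, 0.999, 0.002], [0.002, 0.002, -1.0]]
wrist_force: [0.1, -0.2, -3.5]
gripper_width: 0.504
gripper_force: 30.0
```

```bash
python3 -c "
from h import *
need(.4992,-.3754,.0255,3.1)
plate(.09,.19,(.3,.75,-.48,.1))
posts((.42,.48,-.42,-.17))"
```

```text
t 72.95 pos [ 0.4992 -0.3752  0.136 ] F [ 0.1 -0.2 -3.5] grip 43.8 30.0
 dxyz mm [  -0.    -0.2 -110.5] shift units (now axes) [-0.01 -0.02  4.42] (after-turn axes) [ 0.   -0.01  4.42] turn units [ 0.01 -0.01 -0.  ]
rect c [ 464.9 -376.8] [70.4 69.9] yaw 3.28 z 0.1537 uv box [np.int64(167), np.int64(110)] [np.int64(338), np.int64(258)] 14790
  eye ctr ((453.6135559082031, -377.2117919921875), 12.266707420349121) 1343.0
rect c [ 525.9 -373.2] [18.8 44.1] yaw -86.68 z 0.1533 uv box [np.int64(209), np.int64(290)] [np.int64(296), np.int64(319)] 2573
post [ 451.1 -221.5] rms 15.12 3015
post [ 453.4 -300.1] rms 15.2 3026
post [ 448.5 -297.8] rms 0.17 158
```

{"name": "jog_arm", "arguments": {"plan": "0.02 -0.03 0.3 0 0 0 1; 0 0 0.6 0 0 0 1; 0 0 0.6 0 0 0 1; 0 0 0.4 0 0 0 1; 0 0 0.4 0 0 0 1; 0 0 0.4 0 0 0 1; 0 0 0.4 0 0 0 1; 0 0 0.4 0 0 0 1; 0 0 0.4 0 0 0 1; 0 0 0.4 0 0 0 1"}}

```text
time_s: 74.05
tcp_pos: [0.4997, -0.3761, 0.0289]
ee_rot: [[-0.999, -0.054, 0.0], [-0.054, 0.999, 0.0], [-0.0, 0.0, -1.0]]
wrist_force: [0.6, 0.2, -4.1]
gripper_width: 0.499
gripper_force: 30.0
```

{"name": "jog_arm", "arguments": {"plan": "0 0 0.1 0 0 0 1; 0 0 0.04 0 0 0 1; 0 0 0 0 0 0 1; 0 0 0 0 0 0 1; 0 0 0 0 0 0 -0.35; 0 0 0 0 0 0 -0.35; 0 0 0 0 0 0 -0.35; 0 0 0 0 0 0 -0.35; 0 0 -0.4 0 0 0 -0.35; 0 0 -0.8 0 0 0 -0.35"}}

```text
time_s: 75.05
tcp_pos: [0.4987, -0.3756, 0.0555]
ee_rot: [[-0.999, -0.054, -0.003], [-0.054, 0.999, 0.002], [0.003, 0.002, -1.0]]
wrist_force: [-0.5, -0.8, -0.5]
gripper_width: 0.673
gripper_force: 0.0
```

{"name": "jog_arm", "arguments": {"plan": "0 0 -1 0 0 0 -0.35; 0 0 -1 0 0 0 -0.35; 0 0 -1 0 0 0 -0.35; 0 0 -1 0 0 0 -0.35; 0 0 -1 0 0 0 -0.35; 0 0 -1 0 0 0 -0.35; 0 0 0 0 0 0 -0.35; 0 0 0 0 0 0 -0.35; 0 0 0 0 0 0 -0.35; 0 0 0 0 0 0 -0.35"}}

```text
time_s: 76.05
tcp_pos: [0.4991, -0.3758, 0.2049]
ee_rot: [[-0.999, -0.054, -0.002], [-0.054, 0.999, 0.002], [0.002, 0.002, -1.0]]
wrist_force: [-0.7, 0.2, -0.3]
gripper_width: 0.676
gripper_force: 0.0
```

```bash
python3 -c "
from h import *
need(.497,.290,.2,2.4)
plate(.032,.06,(.36,.65,-.42,-.33),save='w6.png')
plate(.02,.032,(.36,.65,-.26,-.17),'scene')
plate(.025,.045,(.36,.65,-.33,-.26),'wrist')
im,d,P,E=grab('scene');m=(abs(P[...,0]-.657)<.016)&(abs(P[...,1]+.049)<.016)&(P[...,2]>.15);print('knob top',np.percentile(P[m][:,2],97))
"
```

```text
t 76.05 pos [ 0.4991 -0.3758  0.2049] F [-0.7  0.2 -0.3] grip 58.8 0.0
 dxyz mm [ -2.1 665.8  -4.9] shift units (now axes) [-1.36 26.6   0.24] (after-turn axes) [-1.03 26.61  0.2 ] turn units [ 0.01 -0.02  0.09]
rect c [ 512.6 -375.4] [164.8  44.1] yaw 3.17 z 0.0429 uv box [np.int64(229), np.int64(103)] [np.int64(274), np.int64(258)] 6270
  eye ctr ((453.9229736328125, -378.67108154296875), 12.559825897216797) 462.5
rect c [ 512.7 -216.2] [184.   37.5] yaw 2.42 z 0.0273 uv box [np.int64(198), np.int64(220)] [np.int64(237), np.int64(262)] 585
rect c [ 511.2 -295.7] [172.2  40.7] yaw 2.94 z 0.0347 uv box [np.int64(304), np.int64(102)] [np.int64(353), np.int64(258)] 4751
  eye ctr ((448.79583740234375, -299.03363037109375), 12.892172813415527) 446.5
knob top 0.2149816596116422
```

View pics/w6.png

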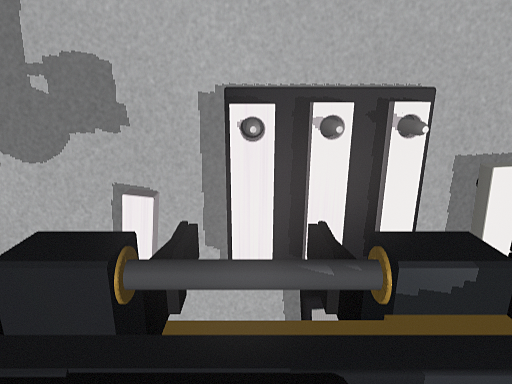

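All three plates lie flat with posts through their eyes at (253,127), (332,126) and (410,125). The knob top is back at 0.215 m, so the gauge is up, and the gripper is clear. Handing in.

```bash
python3 -c "
from station import r
print(r.finish_job())"
```

```text
the job is handed in; nothing more can be done
None
```

I pressed the zero check, gauged all three plates thinnest first and seated each flat on its own rack post (thin on post0, mid on post1, thick on post2), then handed the job in at 76 s with the gauge up; no verdict came back, and the thin plate slipped once on the way in and was regripped.

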